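Change a charging dock over from dummy loads to battery packs

TASK

Pull the charging dock's slide knob fully out so that the retaining bar clears the bays, then move every finned dummy load from the dock into the shallow parts bin and lay every battery pack from the bin flat in the dock, one to a bay. With the knob still out until all that is done, finally push it fully home so the bar holds the packs in; leave the tape and the plug adapter in the bin, and do not disturb the multimeter or the mug.

Things in the scene. Friction and masses are not known exactly. Their poses are not given: they have to be found in the camera images.
- knob_grip (a point): centre of the black round slide knob at the front of the grey charging dock: 34 mm diameter, 30 mm long, axis level along the dock's x, 58 mm above the bench. Behind it is a 12 mm steel rod, 35 mm of it bare up to the dock's front face when home; beside and above the knob is free. Frame: the dock's axes. Pulling out moves it along the dock's -x, towards the robot.
- knob (a joint): travel of the slide knob in m: 0 is fully home, 0.040 fully out (hard stops at both). A spring detent holds it at each end: about 7 N starts it, about 2 N of friction remains mid-travel, and it snaps to an end over about the last 12 mm of travel to it.
- bar_mid (a point): centre of the aluminium retaining bar that moves with the knob: 262 mm (dock's y, across all bays) by 30 mm by 10 mm thick, underside 53 mm above the bench. Knob home, it overhangs the front 30 mm of the bays, so nothing can be laid in or lifted out; knob out, it lies over the front housing, clear of the bays.
- dock: grey charging dock, fixed, on either side of the robot's centre line (the bin on the other); origin on the bench; x points away from the knob, y across the bays. Front housing x -62 to -18 mm, 40 mm high; then four open bays, x -18 to +104 mm: floor 8 mm above the bench, back wall 30 mm high; side sills (13 mm wide) and white dividers (18 mm wide) rise only 8 mm above the floor. Width 280 mm.
- bay0 (a point): centre of the floor of bay 0 (bays are in a row along the dock's y, 68 mm apart, bay 0 at the -y end). A bay is 50 mm wide (51 mm the end ones) and 122 mm long along x; this frame has the dock's axes. A bay takes one pack, flat, its length along the dock's x, either end first and on either broad or narrow side.
- bay1 (a point): centre of the floor of bay 1 (bays are in a row along the dock's y, 68 mm apart, bay 0 at the -y end). A bay is 50 mm wide (51 mm the end ones) and 122 mm long along x; this frame has the dock's axes. A bay takes one pack, flat, its length along the dock's x, either end first and on either broad or narrow side.
- bay2 (a point): centre of the floor of bay 2 (bays are in a row along the dock's y, 68 mm apart, bay 0 at the -y end). A bay is 50 mm wide (51 mm the end ones) and 122 mm long along x; this frame has the dock's axes. A bay takes one pack, flat, its length along the dock's x, either end first and on either broad or narrow side.
- bay3 (a point): centre of the floor of bay 3 (bays are in a row along the dock's y, 68 mm apart, bay 0 at the -y end). A bay is 50 mm wide (51 mm the end ones) and 122 mm long along x; this frame has the dock's axes. A bay takes one pack, flat, its length along the dock's x, either end first and on either broad or narrow side.
- bin: grey shallow open parts bin, fixed, origin on the bench under its centre: 280 mm (x) by 330 mm (y) outside, 18 mm high, walls and floor 5 mm thick.
- pack0_mid (a point): centre of a black battery pack with a pale sleeve and two brass contacts at its +x end: a block 95 mm long (x), 38 mm wide (y), 34 mm high (z), about 0.15 to 0.3 kg. Starts in the bin; three or four packs are present.
- pack1_mid (a point): centre of a black battery pack with a pale sleeve and two brass contacts at its +x end: a block 95 mm long (x), 38 mm wide (y), 34 mm high (z), about 0.15 to 0.3 kg. Starts in the bin; three or four packs are present.
- pack2_mid (a point): centre of a black battery pack with a pale sleeve and two brass contacts at its +x end: a block 95 mm long (x), 38 mm wide (y), 34 mm high (z), about 0.15 to 0.3 kg. Starts in the bin; three or four packs are present.
- pack3_mid (a point): centre of a black battery pack with a pale sleeve and two brass contacts at its +x end: a block 95 mm long (x), 38 mm wide (y), 34 mm high (z), about 0.15 to 0.3 kg. Starts in the bin; three or four packs are present.
- load0_mid (a point): centre of a finned aluminium dummy load: a block 80 mm long (x), 36 mm wide (y), 30 mm high (z), with lengthwise fins on top, 0.2 kg. One or two of the three loads are present, each lying lengthwise in a bay of the dock (load0 in bay 0, load1 in bay 2, load2 in bay 3), its front end under the retaining bar. Lay it down anywhere inside the bin.
- load1_mid (a point): centre of a finned aluminium dummy load: a block 80 mm long (x), 36 mm wide (y), 30 mm high (z), with lengthwise fins on top, 0.2 kg. One or two of the three loads are present, each lying lengthwise in a bay of the dock (load0 in bay 0, load1 in bay 2, load2 in bay 3), its front end under the retaining bar. Lay it down anywhere inside the bin.
- load2_mid (a point): centre of a finned aluminium dummy load: a block 80 mm long (x), 36 mm wide (y), 30 mm high (z), with lengthwise fins on top, 0.2 kg. One or two of the three loads are present, each lying lengthwise in a bay of the dock (load0 in bay 0, load1 in bay 2, load2 in bay 3), its front end under the retaining bar. Lay it down anywhere inside the bin.
- tape_mid (a point): centre of a roll of tape lying flat in the bin: ring 80 mm outside, 54 mm inside diameter, 22 mm high. Not to be taken out.
- adapter_mid (a point): centre of a black plug adapter in the bin: 66 by 48 by 30 mm block with two pins. Not to be taken out.
- meter: yellow multimeter lying on the bench beyond the work, 150 by 78 by 36 mm, origin at its underside; a bystander.
- mug: white mug, 80 mm across, 95 mm high, origin at its underside; a bystander.
Not all that is in view belongs to the job. What is shaped like the part that bears load0_mid but red is not meant.

How it is judged:
By the outcome, as a careful person would: the job done as asked, in the order asked, and still so for the second after the job is handed in, with the robot touching nothing.
Of pack0, pack1, pack2, pack3 only 3 to 4 are there at a start; the rules pass over those that are not, and their reading is None.
Of load0, load1, load2 only 1 to 2 are there at a start; the rules pass over those that are not, and their reading is None.
At some moment in a run one of pack0, pack1, pack2, pack3 may be knocked a few centimetres aside while the robot is not near it.
Once in a run the grip may slacken for a moment while it holds something.
It also fails if it takes over 210 s, if anything falls off the work surface, if the arm or the gripper's body presses on something with over 40 N, if the wrist force passes 120 N, or if a joint passes its speed limit or range.

ROBOT

A 6-joint arm with a two-finger parallel gripper is mounted at the origin on the work surface. World frame = base frame: x ahead of the robot, y to its left, z up, the work surface at z = 0. Lengths are in m, angles in rad, forces in N, time in s.
With the tool pointing down it reaches from about 0.35 to 0.975 m from the base axis. Payload 4.9 kg.
Tool frame: the origin (TCP) lies between the finger pads; the fingertips stand 19 mm ahead of it and the grasp point (between the pads) is the TCP; z points along the fingers, y is the line along which they close (so a half turn about z gives the same grasp; the last joint's range is limited). The gripper opens to 85 mm and grips with 20 to 120 N. Pads are 22 mm wide; open, the fingers measure 114 mm over their backs; the gripper's body (76 mm by 85 mm) begins 54 mm behind the grasp point. The pads swing forward as they close: fully open they stand 13 mm farther back than shut.
Start: joints at [-1.382, 0.053, 1.613, -0, 1.476, -0.119], TCP at [0.189, -0.596, 0.25] pointing down, gripper open.
Joint ranges: [-3.01, 3.01], [-1.01, 2.22], [0.06, 2.58], [-1.02, 4.17], [0.09, 2.62], [-3.14, 3.14]. Speed limits (rad/s): [2.57, 2.57, 3.14, 3.14, 3.14, 3.14].

INTERFACE

Orientations are given as a rotation vector (axis times angle).
In Python, from station import ctrl gives the robot as it stands. The module is installed in compiled form; this text tells all that it offers.
- The arm moves only by the tool servo_tool, never from a script. Its argument "increments" is a list that holds one entry, the list of rows, each a list of 5 numbers: the finger opening in cm, from 0 to 8.54, then the shift along the tool's x, y, z in cm, then the turn about the tool's z in degrees. A call has 1 to 5 rows; each row is the pose to reach, as a shift and turn from the pose commanded when the call began, along the tool's axes at that moment; what a row does not reach only later rows make up. A row lasts 1/10 s, in which the tool goes at most 50 mm and 8.59 degrees, less where a joint would pass 70% of its speed; a pose out of reach is approached as far as the arm can. A call with a gripper value outside its range is refused whole. The fingers move at their own pace and stop on an object; "newtons" is the grip in N (left out, the last holds). Time passes only in rows, so rows that repeat a pose let the fingers close. It gives the time, the measured TCP pose, the force, the opening and the grip force at its end, in the units of the state.
- ctrl.get_obs(): the state, without advancing time (a new reading comes with each control period).
- ctrl.get_image(name): name is "scene" or "top" or "wrist"; returns a dict with "img" (420x560x3 uint8, red, green, blue), "fx", "fy", "cx", "cy" (pixels), "rvec" (rotation vector, rad) and "tvec" (3), from world to camera coordinates, as OpenCV has them; the wrist camera has in their place "mount" (4x4, takes a point from camera to tool coordinates, whose origin is the TCP and whose axes are the flange's). Camera axes: x right, y down, z forward; pixel columns grow to the right and rows downward; lengths in m; the calibration is good to about 2 mm. A picture is of the moment at which its call begins: read the wrist's pose just before it. There is no depth.
- ctrl.finish_job(): hands the job in; it is judged then, once.
The state is a dict: "t": time; "q": joint angles; "dq": joint speeds; "effort": joint torques, N m; "tool_pos": TCP position; "tool_rot": TCP orientation; "contact_force": force on the tool from outside, world axes, zero at the start; "wrist_torque": the same for the moment, N m; "opening": finger opening in m; "grip_force": force on a finger pad.
Only numpy, scipy, OpenCV 4.12 (cv2) and the standard library are available. Lean on these libraries where they do the work, as an engineer would, in place of code of your own. Each camera call takes 0.05 s, during which the arm holds its last target. There are 200 camera calls.

## Working session

There is one attempt and no reset: what is moved stays moved. The work goes in short steps, Python scripts to look and compute and a tool call to move; the robot and the scene stay as the last step left them, time stands still between calls to the robot, and variables do not carry over. Pictures are saved under pics/ and viewed, at most 14 in all, crops included, and the job is handed in when it is done.

Besides the shell and the picture viewer there is one more tool, called after ">>>" by a JSON object that holds its "name" and its "arguments", one argument or row to a line. servo_tool: Moves the arm, as the interface text tells. Its arguments: {"type":"object","properties":{"increments":{"type":"array"},"newtons":{"type":"number"}},"required":["increments"]}

```bash
mkdir -p pics; cat > h.py <<'E'
import numpy as np, cv2
from scipy.spatial.transform import Rotation as R
from station import ctrl
def cam(name):
    o=ctrl.get_obs(); d=ctrl.get_image(name)
    K=np.array([[d['fx'],0,d['cx']],[0,d['fy'],d['cy']],[0,0,1]])
    if 'mount' in d:
        T=np.eye(4);T[:3,:3]=R.from_rotvec(o['tool_rot']).as_matrix();T[:3,3]=o['tool_pos']
        C=T@np.array(d['mount'])
    else:
        W=np.eye(4);W[:3,:3]=R.from_rotvec(np.ravel(d['rvec'])).as_matrix();W[:3,3]=np.ravel(d['tvec']);C=np.linalg.inv(W)
    return d['img'],K,C
def save(fn,img,s=1):
    cv2.imwrite(fn,cv2.resize(img[...,::-1],None,fx=s,fy=s,interpolation=cv2.INTER_CUBIC))
def ray(K,C,uv,z):
    d=C[:3,:3]@np.linalg.solve(K,[uv[0],uv[1],1.]);p=C[:3,3]
    return p+d*(z-p[2])/d[2]
def proj(K,C,P):
    p=np.linalg.inv(C)@np.r_[P,1]; q=K@p[:3]; return q[:2]/q[2]
E
python3 - <<'E'
from h import *
o=ctrl.get_obs();print({k:np.round(v,3) for k,v in o.items()})
for n in('top','scene'):
    i,K,C=cam(n);save(f'pics/{n}0.png',i,1.42);np.savez(f'{n}.npz',K=K,C=C);print(n,K[0,0],C.round(3))
E
```

```text
{'t': np.float64(0.0), 'q': array([-1.382,  0.053,  1.614, -0.   ,  1.476, -0.119]), 'dq': array([-0.001, -0.   , -0.   ,  0.001, -0.001, -0.   ]), 'effort': array([ 1.0000e-03, -3.9368e+01, -3.7017e+01, -0.0000e+00,  7.0000e-03,
        0.0000e+00]), 'tool_pos': array([ 0.189, -0.595,  0.249]), 'tool_rot': array([-3.102, -0.481,  0.   ]), 'contact_force': array([-0.389,  0.275, -0.082]), 'wrist_torque': array([0.039, 0.025, 0.005]), 'grip_force': np.float64(0.0), 'opening': np.float64(0.085)}
top 402.15215068715906 [[ 0.02  -0.995  0.1    0.45 ]
 [-1.    -0.019  0.011  0.005]
 [-0.009 -0.1   -0.995  0.998]
 [ 0.     0.     0.     1.   ]]
scene 503.3768658499263 [[-0.342  0.82  -0.459  1.032]
 [ 0.94   0.3   -0.164  0.194]
 [ 0.003 -0.487 -0.873  1.014]
 [ 0.     0.     0.     1.   ]]
```

View pics/top0.png

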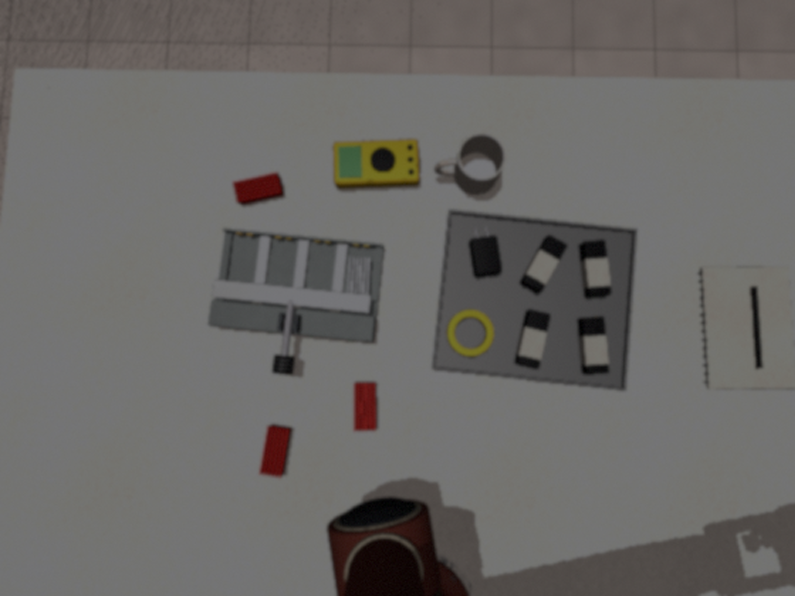

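View pics/scene0.png

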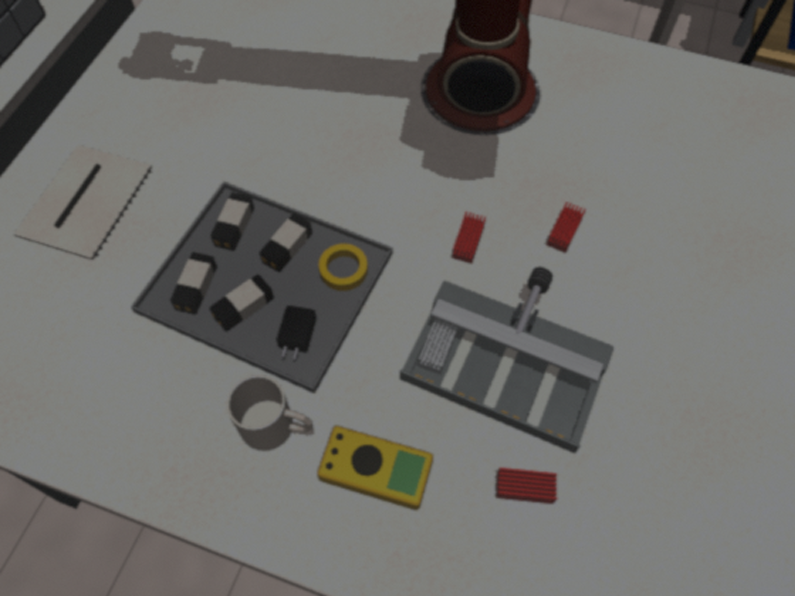

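The top view shows the dock on the left (+y) with one load in bay 0 at its right end. The bin is on the right with 4 packs, at (544,264), (595,269), (533,339) and (594,345), plus the tape and the adapter. The three red loads on the bench are decoys, and the knob is at (284,365).

```bash
cat >> h.py <<'E'
def to(P,yaw=None):
    """increments cm in tool axes to reach world P with tool x-axis at yaw (deg; mod 180)"""
    o=ctrl.get_obs();M=R.from_rotvec(o['tool_rot']).as_matrix()
    s=M.T@(np.array(P)-o['tool_pos'])*100
    y0=np.degrees(np.arctan2(M[1,0],M[0,0])); t=0
    if yaw is not None: t=-((yaw-y0+90)%180-90)
    print('shift',s.round(2),'turn',round(t,1),'| now',o['tool_pos'].round(4),'yaw',round(y0,1),'tilt',M[2,2].round(4),'q6',round(o['q'][5],2),'open',o['opening'].round(4),'F',np.round(o['contact_force'],1),'grip',round(float(o['grip_force']),1),'t',round(float(o['t']),1))
E
python3 - <<'E'
from h import *
S=1.42
def t(n,u,v,z):
    f=np.load(n+'.npz');return ray(f['K'],f['C'],(u/S,v/S),z)
for nm,u,v,z in [('backL',223,230,.03),('backR',384,246,.03),('frL',208,325,.04),('frR',374,342,.04),('knob',284,363,.066),('barL',212,290,.063),('barR',370,303,.063),('load',358,275,.038),
 ('p0',544,264,.039),('p1',595,269,.039),('p2',533,339,.039),('p3',594,345,.039),('tape',471,333,.027),('adp',485,256,.035),('bTL',449,211,.018),('bTR',635,230,.018),('bBR',626,388,.018),('bBL',434,368,.018)]:
    print(nm,t('top',u,v,z).round(4))
print('scene knob',t('scene',541,278,.066),'frL?',t('scene',611,348,.04),t('scene',443,285,.04),'backs',t('scene',577,447,.03),t('scene',403,376,.03))
to([.4,.15,.25],0)
E
```

```text
backL [0.6441 0.3349 0.03  ]
backR [0.6213 0.056  0.03  ]
frL [0.4795 0.3482 0.04  ]
frR [0.4567 0.0682 0.04  ]
knob [0.4196 0.2118 0.066 ]
barL [0.5366 0.3366 0.063 ]
barR [0.5202 0.0749 0.063 ]
load [0.5693 0.0984 0.038 ]
p0 [ 0.5939 -0.2161  0.039 ]
p1 [ 0.587 -0.302  0.039]
p2 [ 0.467  -0.1973  0.039 ]
p3 [ 0.4591 -0.2988  0.039 ]
tape [ 0.4753 -0.095   0.027 ]
adp [ 0.6064 -0.1168  0.035 ]
bTL [ 0.6875 -0.0556  0.018 ]
bTR [ 0.6597 -0.3789  0.018 ]
bBR [ 0.388  -0.3584  0.018 ]
bBL [ 0.4148 -0.0336  0.018 ]
scene knob [0.41922068 0.21527994 0.066     ] frL? [0.48584306 0.34534144 0.04      ] [0.46812592 0.0736014  0.04      ] backs [0.6499678  0.33303976 0.03      ] [0.63207015 0.06519921 0.03      ]Traceback (most recent call last):
  File "<stdin>", line 9, in <module>
  File "h.py", line 26, in to
    print('shift',s.round(2),'turn',round(t,1),'| now',o['tool_pos'].round(4),'yaw',round(y0,1),'tilt',M[2,2].round(4),'q6',round(o['q'][5],2),'open',o['opening'].round(4),'F',np.round(o['contact_force'],1),'grip',round(float(o['grip_force']),1),'t',round(float(o['t']),1))
                                                                                                                                                      ^^^^^^^^^^^^^^^^^^
AttributeError: 'float' object has no attribute 'round'
```

```bash
sed -i "s/o\['opening'\].round(4)/round(float(o['opening']),4)/" h.py
python3 - <<'E'
from h import *
to([.47,-.2,.36],-4.6)
E
```

```text
shift [ 38.73 -29.17 -11.02] turn 22.2 | now [ 0.1893 -0.5951  0.2492] yaw 17.6 tilt -1.0 q6 -0.12 open 0.085 F [ 0.2 -0.2  0.4] grip 0.0 t 0.1
```

>>> {"name": "servo_tool", "arguments": {
  "increments": [
    [[8.5, 38.7, -29.2, -11, 0], [8.5, 38.7, -29.2, -11, 0], [8.5, 38.7, -29.2, -11, 0], [8.5, 38.7, -29.2, -11, 0], [8.5, 38.7, -29.2, -11, 0]]
  ]
}}

```text
t: 0.6
tool_pos: [0.3309, -0.3948, 0.3055]
tool_rot: [-3.104, -0.481, 0.0]
contact_force: [0.5, 0.1, 0.4]
opening: 0.085
grip_force: 0.0
```

```bash
python3 - <<'E'
from h import *
to([.47,-.2,.36],-4.6)
E
```

```text
shift [ 19.15 -14.37  -5.44] turn 22.2 | now [ 0.3309 -0.3948  0.3055] yaw 17.6 tilt -1.0 q6 0.25 open 0.085 F [0.5 0.1 0.4] grip 0.0 t 0.6
```

>>> {"name": "servo_tool", "arguments": {
  "increments": [
    [[8.5, 19.2, -14.4, -5.4, 22.2], [8.5, 19.2, -14.4, -5.4, 22.2], [8.5, 19.2, -14.4, -5.4, 22.2], [8.5, 19.2, -14.4, -5.4, 22.2], [8.5, 19.2, -14.4, -5.4, 22.2]]
  ]
}}

```text
t: 1.1
tool_pos: [0.4673, -0.2035, 0.3585]
tool_rot: [-3.139, 0.125, 0.0]
contact_force: [0.5, -1.1, 1.4]
opening: 0.0847
grip_force: 0.0
```

```bash
python3 - <<'E'
from h import *
to([.5,.2,.36],-4.6)
i,K,C=cam('wrist');save('pics/w1.png',i,1.42);np.savez('w1.npz',K=K,C=C);print(C.round(3))
E
```

```text
shift [ 4.000e-02 -4.049e+01 -1.400e-01] turn 0.0 | now [ 0.4673 -0.2035  0.3585] yaw -4.6 tilt -1.0 q6 1.09 open 0.0847 F [ 0.5 -1.1  1.4] grip 0.0 t 1.1
[[-0.08  -0.957 -0.28   0.538]
 [-0.997  0.077  0.022 -0.209]
 [ 0.     0.281 -0.96   0.481]
 [ 0.     0.     0.     1.   ]]
```

View pics/w1.png

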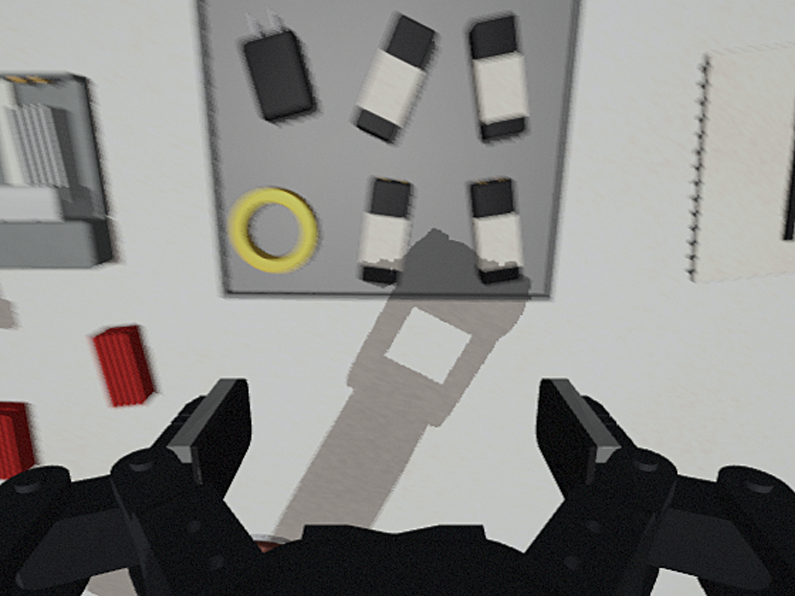

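>>> {"name": "servo_tool", "arguments": {
  "increments": [
    [[8.5, -3, -40.5, 0, 0], [8.5, -3, -40.5, 0, 0], [8.5, -3, -40.5, 0, 0], [8.5, -3, -40.5, 0, 0], [8.5, -3, -40.5, 0, 0]]
  ]
}}

```text
t: 1.65
tool_pos: [0.4676, 0.0463, 0.3581]
tool_rot: [3.139, -0.126, -0.0]
contact_force: [0.8, 0.2, -0.1]
opening: 0.0851
grip_force: 0.0
```

>>> {"name": "servo_tool", "arguments": {
  "increments": [
    [[8.5, 0, -17, 0, 0], [8.5, 0, -17, 0, 0], [8.5, 0, -17, 0, 0], [8.5, 0, -17, 0, 0], [8.5, 0, -17, 0, 0]]
  ]
}}

```text
t: 2.15
tool_pos: [0.4812, 0.2162, 0.3575]
tool_rot: [3.139, -0.118, -0.003]
contact_force: [-0.9, 0.3, 0.2]
opening: 0.0846
grip_force: 0.0
```

```bash
python3 - <<'E'
from h import *
to([.418,.212,.20],-4.6)
i,K,C=cam('wrist');save('pics/w2.png',i,1.42);np.savez('w2.npz',K=K,C=C);print(C.round(3))
E
```

```text
shift [-6.24  0.88 15.76] turn 0.3 | now [0.4812 0.2162 0.3575] yaw -4.3 tilt -1.0 q6 1.93 open 0.0846 F [-0.9  0.3  0.2] grip 0.0 t 2.1
[[-0.075 -0.957 -0.282  0.552]
 [-0.997  0.072  0.021  0.212]
 [ 0.     0.283 -0.959  0.48 ]
 [ 0.     0.     0.     1.   ]]
```

View pics/w2.png

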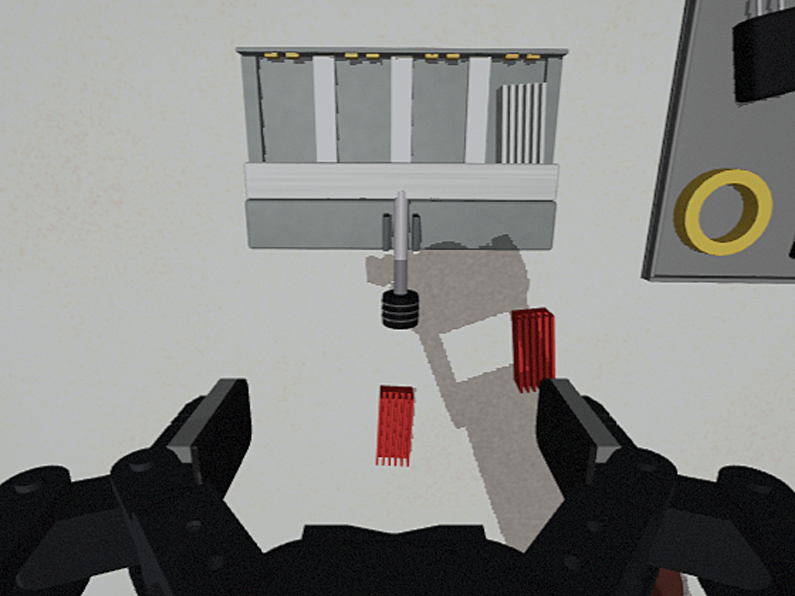

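The image shows the dock clearly with one load, at about (521,123) in bay 0. The knob spans columns 382–418 and rows 290–328, and the front corners are at (248,249) and (554,248).

```bash
python3 - <<'E'
from h import *
f=np.load('w2.npz');K,C=f['K'],f['C']
t=lambda u,v,z:ray(K,C,(u/1.42,v/1.42),z)
for nm,u,v,z in [('knob',400,309,.062),('frL',248,249,.04),('frR',554,248,.04),('bkL',237,48,.03),('bkR',568,48,.03),('load',522,123,.038),('loadbackL',501,85,.038),('loadbackR',546,83,.038),('divL',334,57,.016),('divL2',315,57,.016),('divR',490,57,.016),('divR2',470,57,.016)]: print(nm,t(u,v,z).round(4))
L,Rr=t(248,249,.04),t(554,248,.04)
print('yaw',np.degrees(np.arctan2(*(L-Rr)[[0,1]])), np.linalg.norm(L-Rr))
L,Rr=t(237,48,.03),t(568,48,.03)
print('yaw',-np.degrees(np.arctan2(*(L-Rr)[[0,1]])), np.linalg.norm(L-Rr))
to([.418,.212,.10],-4.6)
E
```

```text
knob [0.4178 0.2152 0.062 ]
frL [0.4786 0.35   0.04  ]
frR [0.4585 0.0709 0.04  ]
bkL [0.6464 0.3352 0.03  ]
bkR [0.6256 0.059  0.03  ]
load [0.5689 0.0995 0.038 ]
loadbackL [0.6003 0.117  0.038 ]
loadbackR [0.599  0.0794 0.038 ]
divL [0.6361 0.2564 0.016 ]
divL2 [0.6373 0.2728 0.016 ]
divR [0.6259 0.1215 0.016 ]
divR2 [0.6272 0.1388 0.016 ]
yaw 4.124903227520198 0.279829066948257
yaw -4.304963266201072 0.2769692528587882
shift [-6.26  0.72 25.77] turn 0.2 | now [0.4814 0.2146 0.3577] yaw -4.4 tilt -1.0 q6 1.93 open 0.0851 F [ 0.1 -0.3 -0.9] grip 0.0 t 2.2
```

>>> {"name": "servo_tool", "arguments": {
  "increments": [
    [[8.5, -6.3, 0.45, 20, 0.2], [8.5, -6.3, 0.45, 20, 0.2], [8.5, -6.3, 0.45, 20, 0.2], [8.5, -6.3, 0.45, 20, 0.2], [8.5, -6.3, 0.45, 20, 0.2]]
  ]
}}

```text
t: 2.7
tool_pos: [0.4132, 0.2117, 0.1512]
tool_rot: [3.134, -0.133, -0.019]
contact_force: [-0.5, -0.0, -1.0]
opening: 0.085
grip_force: 0.0
```

```bash
python3 - <<'E'
from h import *
to([.418,.2147,.058],-4.2)
E
```

```text
shift [ 0.56 -0.39  9.31] turn -0.6 | now [0.4132 0.2117 0.1512] yaw -4.8 tilt -0.9999 q6 1.97 open 0.085 F [-0.5 -0.  -1. ] grip 0.0 t 2.7
```

>>> {"name": "servo_tool", "arguments": {
  "increments": [
    [[8.5, 0.2, -0.2, 9.3, -0.2], [8.5, 0.2, -0.2, 9.3, -0.2], [8.5, 0.2, -0.2, 9.3, -0.2], [8.5, 0.2, -0.2, 9.3, -0.2]]
  ]
}}

```text
t: 3.1
tool_pos: [0.4222, 0.216, 0.0673]
tool_rot: [-3.139, 0.127, -0.002]
contact_force: [-0.6, -0.1, 0.4]
opening: 0.0851
grip_force: 0.0
```

```bash
python3 - <<'E'
from h import *
to([.418,.2147,.058],-4.2)
E
```

```text
shift [-0.41  0.17  0.93] turn -0.4 | now [0.4222 0.216  0.0673] yaw -4.6 tilt -1.0 q6 1.97 open 0.0851 F [-0.6 -0.1  0.4] grip 0.0 t 3.1
```

>>> {"name": "servo_tool", "arguments": {
  "increments": [
    [[8.5, 0, 0, 0, 0], [8.5, 0, 0, 0, 0]]
  ]
}}

```text
t: 3.3
tool_pos: [0.4233, 0.217, 0.069]
tool_rot: [-3.137, 0.125, -0.009]
contact_force: [0.0, 0.2, -0.3]
opening: 0.085
grip_force: 0.0
```

```bash
python3 - <<'E'
from h import *
to([.418,.2147,.058],-4.2)
E
```

```text
shift [-0.51  0.27  1.1 ] turn -0.4 | now [0.4233 0.217  0.069 ] yaw -4.6 tilt -1.0 q6 1.97 open 0.085 F [ 0.   0.2 -0.3] grip 0.0 t 3.3
```

>>> {"name": "servo_tool", "arguments": {
  "increments": [
    [[8.5, -0.5, 0.25, 1.1, 0], [8.5, -0.5, 0.25, 1.1, 0], [0, -0.5, 0.25, 1.1, 0], [0, -0.5, 0.25, 1.1, 0], [0, -0.5, 0.25, 1.1, 0]]
  ],
  "newtons": 60
}}

```text
t: 3.8
tool_pos: [0.4156, 0.2144, 0.0546]
tool_rot: [-3.139, 0.125, -0.0]
contact_force: [0.6, -0.2, -0.2]
opening: 0.0435
grip_force: 0.0
```

>>> {"name": "servo_tool", "arguments": {
  "increments": [
    [[0, 0, 0, 0, 0], [0, 0, 0, 0, 0], [0, 0, 0, 0, 0], [0, 0, 0, 0, 0], [0, 0, 0, 0, 0]]
  ]
}}

```text
t: 4.3
tool_pos: [0.4157, 0.2153, 0.055]
tool_rot: [-3.137, 0.125, -0.001]
contact_force: [-1.5, 5.8, 3.4]
opening: 0.0324
grip_force: 59.6
```

```bash
python3 - <<'E'
from h import *
to([.418-.045*.9973,.2147+.045*.0732,.058],-4.2)
E
```

```text
shift [-4.27  0.07 -0.3 ] turn -0.4 | now [0.4157 0.2153 0.055 ] yaw -4.6 tilt -1.0 q6 1.97 open 0.0324 F [-1.5  5.8  3.4] grip 59.6 t 4.3
```

>>> {"name": "servo_tool", "arguments": {
  "increments": [
    [[0, -1, 0, 0, 0], [0, -2, 0, 0, 0], [0, -3, 0, 0, 0], [0, -4, 0, 0, 0], [0, -4.3, 0, 0, 0]]
  ]
}}

```text
t: 4.8
tool_pos: [0.3757, 0.2185, 0.0552]
tool_rot: [-3.136, 0.124, -0.018]
contact_force: [20.4, 4.5, -17.0]
opening: 0.0322
grip_force: 61.3
```

>>> {"name": "servo_tool", "arguments": {
  "increments": [
    [[0, 0, 0, 0, 0], [0, 0, 0, 0, 0], [0, 0, 0, 0, 0]]
  ]
}}

```text
t: 5.1
tool_pos: [0.3758, 0.2185, 0.0552]
tool_rot: [-3.136, 0.125, -0.014]
contact_force: [11.1, 6.4, -8.7]
opening: 0.0325
grip_force: 61.9
```

>>> {"name": "servo_tool", "arguments": {
  "increments": [
    [[8.5, 0, 0, 0, 0], [8.5, 0, 0, 0, 0], [8.5, 0, 0, 0, 0], [8.5, 0, 0, 0, 0], [8.5, 0, 0, -4, 0]]
  ]
}}

```text
t: 5.6
tool_pos: [0.3682, 0.2159, 0.0894]
tool_rot: [3.134, -0.125, -0.019]
contact_force: [0.6, 0.6, -0.2]
opening: 0.0849
grip_force: 0.0
```

>>> {"name": "servo_tool", "arguments": {
  "increments": [
    [[8.5, 0, 0, -20, 0], [8.5, 0, 0, -20, 0], [8.5, 0, 0, -20, 0], [8.5, 0, 0, -20, 0], [8.5, 0, 0, -20, 0]]
  ]
}}

```text
t: 6.1
tool_pos: [0.3755, 0.2187, 0.3037]
tool_rot: [-3.133, 0.125, -0.022]
contact_force: [0.6, 0.5, 0.2]
opening: 0.0849
grip_force: 0.0
```

```bash
python3 - <<'E'
from h import *
to([.49,.1057,.20],-4.2)
E
```

```text
shift [12.17 10.42 10.48] turn -0.4 | now [0.3755 0.2187 0.3037] yaw -4.6 tilt -0.9999 q6 2.01 open 0.0849 F [0.6 0.5 0.2] grip 0.0 t 6.1
```

>>> {"name": "servo_tool", "arguments": {
  "increments": [
    [[8.5, 19.3, 10.4, 14, 0.4], [8.5, 19.3, 10.4, 14, 0.4], [8.5, 19.3, 10.4, 14, 0.4], [8.5, 19.3, 10.4, 14, 0.4], [8.5, 19.3, 10.4, 14, 0.4]]
  ]
}}

```text
t: 6.6
tool_pos: [0.5505, 0.1021, 0.1582]
tool_rot: [3.139, -0.136, -0.001]
contact_force: [1.5, 1.0, 0.4]
opening: 0.0851
grip_force: 0.0
```

>>> {"name": "servo_tool", "arguments": {
  "increments": [
    [[8.5, 0, 0, 0, 0], [8.5, 0, 0, 0, 0], [8.5, 0, 0, 0, 0]]
  ]
}}

```text
t: 6.9
tool_pos: [0.5495, 0.1038, 0.1608]
tool_rot: [-3.138, 0.135, -0.002]
contact_force: [0.5, 0.4, 0.6]
opening: 0.0851
grip_force: 0.0
```

```bash
python3 - <<'E'
from h import *
to([.56,.1012,.039],-4.2)
i,K,C=cam('wrist');save('pics/w3.png',i,1.42);np.savez('w3.npz',K=K,C=C)
E
```

```text
shift [ 1.06  0.17 12.18] turn -0.7 | now [0.5495 0.1038 0.1608] yaw -4.9 tilt -1.0 q6 1.71 open 0.0851 F [0.5 0.4 0.6] grip 0.0 t 6.9
```

View pics/w3.png

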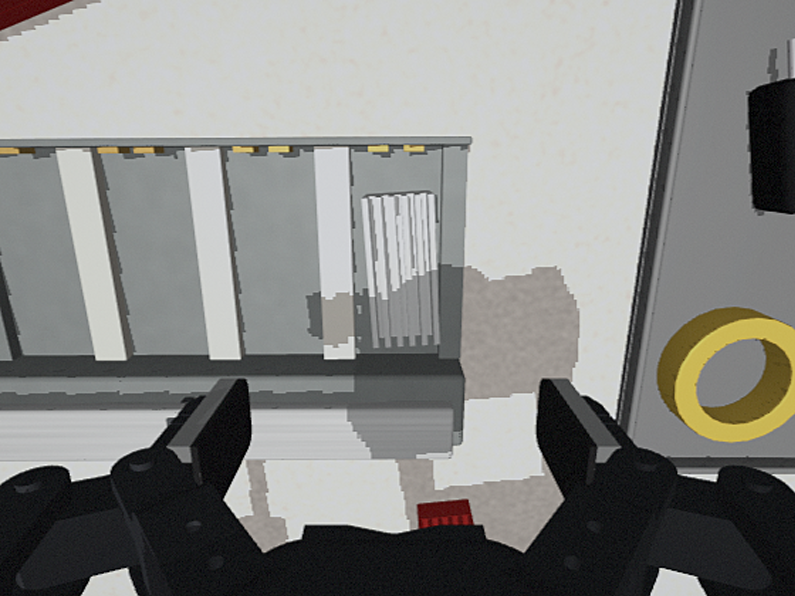

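The bar has cleared the bays. The load's top corners are at (362,196), (434,193), (440,347) and (371,349).

```bash
python3 - <<'E'
from h import *
f=np.load('w3.npz');P=np.array([ray(f['K'],f['C'],(u/1.42,v/1.42),.037) for u,v in[(362,196),(434,193),(440,347),(371,349)]])
c=P.mean(0);a=P[:2].mean(0)-P[2:].mean(0);yw=np.degrees(np.arctan2(a[1],a[0]));print(P.round(4),c.round(4),yw,np.linalg.norm(a))
to([c[0],c[1],.039],yw)
E
```

```text
[[0.6018 0.1155 0.037 ]
 [0.6001 0.0797 0.037 ]
 [0.518  0.0816 0.037 ]
 [0.52   0.1191 0.037 ]] [0.56  0.099 0.037] -1.9121844157473613 0.08200066008070708
shift [ 1.05  0.42 12.25] turn -3.0 | now [0.5496 0.104  0.1614] yaw -4.9 tilt -1.0 q6 1.71 open 0.0849 F [-0.1 -0.9  0.6] grip 0.0 t 7.0
```

>>> {"name": "servo_tool", "arguments": {
  "increments": [
    [[6.5, 1, 0.4, 11.8, -3], [6.5, 1, 0.4, 11.8, -3], [6.5, 1, 0.4, 11.8, -3], [6.5, 1, 0.4, 11.8, -3], [6.5, 1, 0.4, 11.8, -3]]
  ]
}}

```text
t: 7.45
tool_pos: [0.56, 0.0992, 0.044]
tool_rot: [-3.141, 0.052, -0.005]
contact_force: [0.2, -0.3, 0.5]
opening: 0.0649
grip_force: 0.0
```

>>> {"name": "servo_tool", "arguments": {
  "increments": [
    [[6.5, 0, 0, 0, 0], [6.5, 0, 0, 0, 0]]
  ]
}}

```text
t: 7.65
tool_pos: [0.5609, 0.0988, 0.0447]
tool_rot: [-3.141, 0.053, -0.008]
contact_force: [0.4, -0.7, -0.2]
opening: 0.0647
grip_force: 0.0
```

```bash
python3 - <<'E'
from h import *
to([.56,.099,.039],-2)
E
```

```text
shift [-0.1  -0.02  0.57] turn 0.1 | now [0.5609 0.0988 0.0447] yaw -1.9 tilt -1.0 q6 1.65 open 0.0647 F [ 0.4 -0.7 -0.2] grip 0.0 t 7.7
```

>>> {"name": "servo_tool", "arguments": {
  "increments": [
    [[6.5, 0, 0, 0.5, 0], [0, 0, 0, 0.5, 0], [0, 0, 0, 0.5, 0], [0, 0, 0, 0.5, 0], [0, 0, 0, 0.5, 0]]
  ],
  "newtons": 70
}}

```text
t: 8.15
tool_pos: [0.5595, 0.0984, 0.0372]
tool_rot: [3.141, -0.054, 0.001]
contact_force: [-0.5, -0.1, 1.9]
opening: 0.0343
grip_force: 73.7
```

>>> {"name": "servo_tool", "arguments": {
  "increments": [
    [[0, 0, 0, 0, 0], [0, 0, 0, -3, 0], [0, 0, 0, -6, 0], [0, 0, 0, -10, 0], [0, 0, 0, -14, 0]]
  ]
}}

```text
t: 8.65
tool_pos: [0.558, 0.0984, 0.1766]
tool_rot: [3.141, -0.054, -0.005]
contact_force: [-0.1, -0.4, -1.9]
opening: 0.0351
grip_force: 73.1
```

```bash
python3 - <<'E'
from h import *
to([.54,-.09,.2],-4.2)
E
```

```text
shift [-1.16 18.89 -2.33] turn 2.2 | now [0.558  0.0984 0.1766] yaw -2.0 tilt -1.0 q6 1.65 open 0.0351 F [-0.1 -0.4 -1.9] grip 73.1 t 8.7
```

There's no clean gap in the bin yet, so I'll put the load back in its bay and fill the free bays first.

>>> {"name": "servo_tool", "arguments": {
  "increments": [
    [[0, 0, 0, 4, 0], [0, 0, 0, 8, 0], [0, 0, 0, 11, 0], [0, 0, 0, 13, 0], [0, 0, 0, 13.7, 0]]
  ]
}}

```text
t: 9.15
tool_pos: [0.5555, 0.0983, 0.0371]
tool_rot: [3.14, -0.054, -0.016]
contact_force: [-20.5, -1.9, 30.7]
opening: 0.0345
grip_force: 77.0
```

>>> {"name": "servo_tool", "arguments": {
  "increments": [
    [[0, 0, 0, 0.2, 0], [5, 0, 0, 0.2, 0], [5, 0, 0, 0.2, 0], [5, 0, 0, 0, 0], [6, 0, 0, -5, 0]]
  ]
}}

```text
t: 9.65
tool_pos: [0.5539, 0.0981, 0.0836]
tool_rot: [3.14, -0.054, -0.023]
contact_force: [-0.1, -0.1, 0.8]
opening: 0.06
grip_force: 0.0
```

>>> {"name": "servo_tool", "arguments": {
  "increments": [
    [[8.5, 0, 0, -25, 0], [8.5, 0, 0, -25, 0], [8.5, 0, 0, -25, 0], [8.5, 0, 0, -25, 0], [8.5, 0, 0, -25, 0]]
  ]
}}

```text
t: 10.15
tool_pos: [0.5589, 0.0984, 0.343]
tool_rot: [-3.141, 0.054, -0.003]
contact_force: [0.7, 0.4, 1.2]
opening: 0.0854
grip_force: 0.0
```

```bash
python3 - <<'E'
from h import *
to([.50,-.22,.3],-4.2)
E
```

```text
shift [-4.8  32.03  4.28] turn 2.2 | now [0.5589 0.0984 0.343 ] yaw -2.0 tilt -1.0 q6 1.65 open 0.0854 F [0.7 0.4 1.2] grip 0.0 t 10.2
```

>>> {"name": "servo_tool", "arguments": {
  "increments": [
    [[8.5, -4.8, 32, 4.3, 2.2], [8.5, -4.8, 32, 4.3, 2.2], [8.5, -4.8, 32, 4.3, 2.2], [8.5, -4.8, 32, 4.3, 2.2], [8.5, -4.8, 32, 4.3, 2.2]]
  ]
}}

```text
t: 10.65
tool_pos: [0.5135, -0.147, 0.3078]
tool_rot: [3.139, -0.114, 0.003]
contact_force: [1.1, -0.1, 0.5]
opening: 0.0849
grip_force: 0.0
```

>>> {"name": "servo_tool", "arguments": {
  "increments": [
    [[8.5, -1, 7.5, 1, 0], [8.5, -1, 7.5, 1, 0], [8.5, -1, 7.5, 1, 0], [8.5, -1, 7.5, 1, 0], [8.5, -1, 7.5, 1, 0]]
  ]
}}

```text
t: 11.15
tool_pos: [0.499, -0.2185, 0.2977]
tool_rot: [3.139, -0.112, 0.002]
contact_force: [-0.2, -0.3, 0.4]
opening: 0.085
grip_force: 0.0
```

```bash
python3 - <<'E'
from h import *
to([.50,-.22,.3],-4.2)
i,K,C=cam('wrist');save('pics/w4.png',i[:300,100:480],2.1);np.savez('w4.npz',K=K,C=C)
E
```

```text
shift [ 0.11  0.15 -0.23] turn 0.1 | now [ 0.499  -0.2185  0.2977] yaw -4.1 tilt -1.0 q6 1.09 open 0.085 F [-0.2 -0.3  0.4] grip 0.0 t 11.2
```

View pics/w4.png

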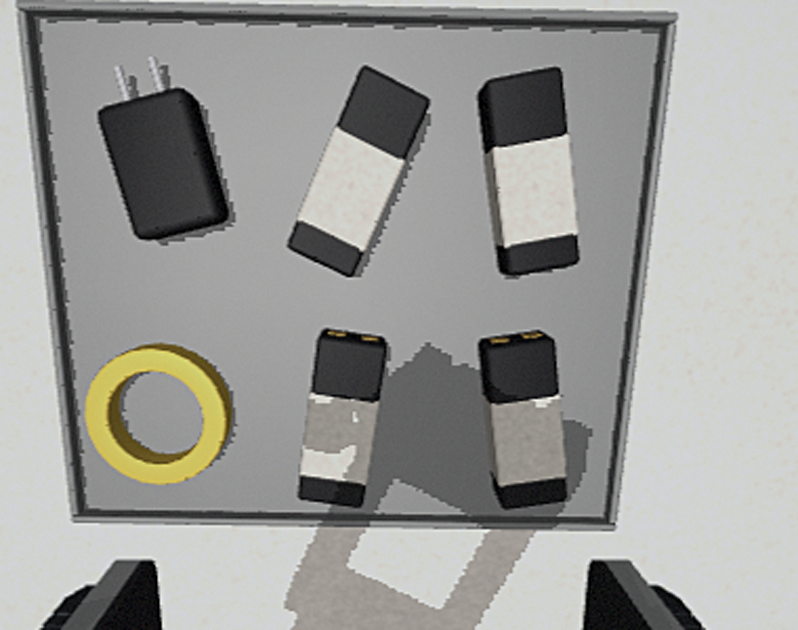

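The view shows all four packs. The top-face corners are: A (364,66), (429,103), (354,276), (289,245); B (490,80), (559,67), (579,263), (507,275); C (318,341), (385,344), (364,506), (299,500); D (487,346), (556,342), (566,499), (503,508).

```bash
python3 - <<'E'
from h import *
f=np.load('w4.npz')
def q(z,*uv): return np.array([ray(f['K'],f['C'],(u/2.1+100,v/2.1),z) for u,v in uv])
for n,c in dict(A=[(364,66),(429,103),(354,276),(289,245)],B=[(490,80),(559,67),(579,263),(507,275)],C=[(318,341),(385,344),(364,506),(299,500)],D=[(487,346),(556,342),(566,499),(503,508)]).items():
    P=q(.039,*c);a=P[:2].mean(0)-P[2:].mean(0);b=(P[[0,3]]-P[[1,2]]).mean(0)
    print(n,P.mean(0).round(4),'yaw',np.degrees(np.arctan2(a[1],a[0])).round(1),'L',np.linalg.norm(a).round(4),'W',np.linalg.norm(b).round(4))
print('tape',q(.027,(158,413)),'bin',q(.018,(18,5),(677,14),(72,520),(615,528)).round(3))
to([.4608,-.302,.2])
O=np.array([.5304,.206]);x=np.array([.9973,-.0732]);y=np.array([.0732,.9973])
for k in range(4): print('bay',k,(O+.043*x+(-.102+.068*k)*y).round(4))
E
```

```text
A [ 0.5958 -0.2181  0.039 ] yaw -28.7 L 0.0906 W 0.036
B [ 0.5899 -0.3055  0.039 ] yaw 5.2 L 0.0927 W 0.0353
C [ 0.4679 -0.199   0.039 ] yaw -11.6 L 0.0918 W 0.0362
D [ 0.46   -0.3012  0.039 ] yaw 3.8 L 0.0914 W 0.0361
tape [[ 0.47926567 -0.09606229  0.027     ]] bin [[ 0.688 -0.056  0.018]
 [ 0.661 -0.382  0.018]
 [ 0.415 -0.031  0.018]
 [ 0.387 -0.357  0.018]]
shift [-3.24  8.62  9.76] turn 0 | now [ 0.4991 -0.2183  0.2976] yaw -4.1 tilt -1.0 q6 1.09 open 0.085 F [-0.3 -0.5  0.9] grip 0.0 t 11.2
bay 0 [0.5658 0.1011]
bay 1 [0.5708 0.1689]
bay 2 [0.5758 0.2368]
bay 3 [0.5808 0.3046]
```

>>> {"name": "servo_tool", "arguments": {
  "increments": [
    [[7, -3.3, 8.5, 20, -7.9], [7, -3.3, 8.5, 20, -7.9], [7, -3.3, 8.5, 20, -7.9], [7, -3.3, 8.5, 20, -7.9], [7, -3.3, 8.5, 20, -7.9]]
  ]
}}

```text
t: 11.7
tool_pos: [0.4571, -0.2997, 0.092]
tool_rot: [-3.135, -0.103, 0.009]
contact_force: [0.5, 1.1, -0.5]
opening: 0.0697
grip_force: 0.0
```

>>> {"name": "servo_tool", "arguments": {
  "increments": [
    [[7, 0, 0, 4.5, 0], [7, 0, 0, 4.5, 0], [7, 0, 0, 4.5, 0], [7, 0, 0, 4.5, 0]]
  ]
}}

```text
t: 12.1
tool_pos: [0.4614, -0.3022, 0.0546]
tool_rot: [3.137, 0.104, 0.005]
contact_force: [0.7, -0.6, 0.4]
opening: 0.0698
grip_force: 0.0
```

```bash
python3 - <<'E'
from h import *
to([.46,-.3012,.038],3.8)
E
```

```text
shift [-0.14 -0.11  1.66] turn 0.0 | now [ 0.4614 -0.3022  0.0546] yaw 3.8 tilt -1.0 q6 0.79 open 0.0698 F [ 0.7 -0.6  0.4] grip 0.0 t 12.1
```

>>> {"name": "servo_tool", "arguments": {
  "increments": [
    [[7, -0.1, -0.1, 1.6, 0], [7, -0.1, -0.1, 1.6, 0], [0, -0.1, -0.1, 1.6, 0], [0, -0.1, -0.1, 1.6, 0], [0, -0.1, -0.1, 1.6, 0]]
  ],
  "newtons": 70
}}

```text
t: 12.6
tool_pos: [0.4596, -0.3016, 0.0379]
tool_rot: [3.138, 0.102, 0.004]
contact_force: [0.6, 0.2, -0.8]
opening: 0.0369
grip_force: 46.8
```

>>> {"name": "servo_tool", "arguments": {
  "increments": [
    [[0, 0, 0, 0, 0], [0, 0, 0, -3, 0], [0, 0, 0, -7, 0], [0, 0, 0, -11, 0], [0, 0, 0, -14, 0]]
  ]
}}

```text
t: 13.1
tool_pos: [0.4587, -0.301, 0.1784]
tool_rot: [3.139, 0.102, 0.002]
contact_force: [0.3, -0.5, -1.7]
opening: 0.0365
grip_force: 75.9
```

```bash
python3 - <<'E'
from h import *
to([.5808,.3046,.19],-4.2)
E
```

```text
shift [ 16.12 -59.63  -1.22] turn 7.9 | now [ 0.4587 -0.301   0.1784] yaw 3.7 tilt -1.0 q6 0.79 open 0.0365 F [ 0.3 -0.5 -1.7] grip 75.9 t 13.1
```

>>> {"name": "servo_tool", "arguments": {
  "increments": [
    [[0, 1, -4, 0, 0], [0, 2, -8, 0, 0], [0, 3, -12, 0, 0], [0, 4, -16, 0, 0], [0, 5, -20, 0, 0]]
  ]
}}

```text
t: 13.6
tool_pos: [0.4949, -0.0962, 0.1755]
tool_rot: [-3.14, -0.102, 0.001]
contact_force: [1.3, 0.2, -1.8]
opening: 0.0361
grip_force: 76.0
```

>>> {"name": "servo_tool", "arguments": {
  "increments": [
    [[0, 1, -4, 0, 0], [0, 2, -8, 0, 0], [0, 3, -12, 0, 0], [0, 4, -16, 0, 0], [0, 5, -20, 0, 0]]
  ]
}}

```text
t: 14.1
tool_pos: [0.5318, 0.1066, 0.1755]
tool_rot: [3.14, 0.102, -0.001]
contact_force: [0.7, -0.6, -0.5]
opening: 0.0366
grip_force: 76.0
```

>>> {"name": "servo_tool", "arguments": {
  "increments": [
    [[0, 2, -5, 0, 2], [0, 4, -10, 0, 4], [0, 5.5, -15, 0, 7], [0, 6.1, -19.6, 0, 7.9], [0, 6.1, -19.6, 0, 7.9]]
  ]
}}

```text
t: 14.6
tool_pos: [0.5796, 0.3093, 0.1752]
tool_rot: [-3.138, 0.107, 0.002]
contact_force: [0.1, -0.6, -2.5]
opening: 0.0366
grip_force: 76.0
```

>>> {"name": "servo_tool", "arguments": {
  "increments": [
    [[0, 0, 0, 2, 0], [0, 0, 0, 5, 0], [0, 0, 0, 7, 0], [0, 0, 0, 7, 0], [0, 0, 0, 7, 0]]
  ]
}}

```text
t: 15.1
tool_pos: [0.58, 0.3039, 0.1056]
tool_rot: [3.139, -0.115, -0.002]
contact_force: [-0.3, -0.2, 0.2]
opening: 0.0368
grip_force: 76.0
```

```bash
python3 - <<'E'
from h import *
to([.5808,.3046,.042],-4.2)
E
```

```text
shift [ 0.08 -0.08  6.36] turn 0.0 | now [0.58   0.3039 0.1056] yaw -4.2 tilt -1.0 q6 2.01 open 0.0368 F [-0.3 -0.2  0.2] grip 76.0 t 15.1
```

>>> {"name": "servo_tool", "arguments": {
  "increments": [
    [[0, 0.1, -0.1, 3, 0], [0, 0.1, -0.1, 5, 0], [0, 0.1, -0.1, 5.7, 0], [0, 0.1, -0.1, 6, 0], [0, 0.1, -0.1, 6.2, 0]]
  ]
}}

```text
t: 15.6
tool_pos: [0.5826, 0.3057, 0.0457]
tool_rot: [-3.138, 0.114, -0.004]
contact_force: [0.1, 0.8, -0.3]
opening: 0.0362
grip_force: 76.0
```

```bash
python3 - <<'E'
from h import *
to([.5808,.3046,.042],-4.2)
E
```

```text
shift [-0.17  0.13  0.37] turn 0.0 | now [0.5826 0.3057 0.0457] yaw -4.2 tilt -1.0 q6 2.01 open 0.0362 F [ 0.1  0.8 -0.3] grip 76.0 t 15.6
```

>>> {"name": "servo_tool", "arguments": {
  "increments": [
    [[0, -0.1, 0.1, 0.2, 0], [0, -0.1, 0.1, 0.35, 0], [5.5, -0.1, 0.1, 0.35, 0], [5.5, -0.1, 0.1, 0.35, 0], [5.5, -0.1, 0.1, 0.2, 0]]
  ]
}}

```text
t: 16.1
tool_pos: [0.5806, 0.3046, 0.0425]
tool_rot: [-3.139, 0.114, -0.001]
contact_force: [1.1, 0.5, -0.7]
opening: 0.055
grip_force: 0.0
```

>>> {"name": "servo_tool", "arguments": {
  "increments": [
    [[5.5, 0, 0, -2, 0], [5.5, 0, 0, -6, 0], [7, 0, 0, -10, 0], [7, 0, 0, -14, 0], [7, 0, 0, -14, 0]]
  ]
}}

```text
t: 16.6
tool_pos: [0.5843, 0.3061, 0.1913]
tool_rot: [-3.134, 0.114, -0.021]
contact_force: [0.5, 0.5, 1.0]
opening: 0.0705
grip_force: 0.0
```

```bash
python3 - <<'E'
from h import *
to([.4679,-.199,.19],-11.6)
i,K,C=cam('top');save('pics/t2.png',i,1.42)
i,K,C=cam('wrist');save('pics/w5.png',i,1.42)
E
```

```text
shift [-7.94 51.22 -0.29] turn 7.4 | now [0.5843 0.3061 0.1913] yaw -4.2 tilt -0.9999 q6 2.01 open 0.0705 F [0.5 0.5 1. ] grip 0.0 t 16.6
```

View pics/w5.png

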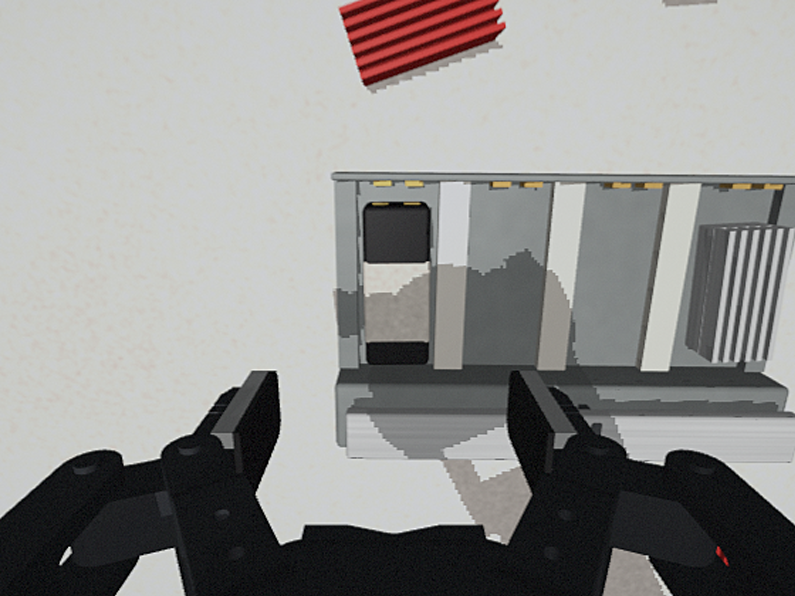

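The pack sits properly in bay 3, slightly toward the front, so I'll aim 3 mm further back next time.

```bash
python3 - <<'E'
from h import *
a,b=[cv2.imread(f'pics/{n}.png',0)[200:400,430:645].astype(int) for n in('top0','t2')]
m=(abs(a-b)>40).astype('uint8');n,_,s,c=cv2.connectedComponentsWithStats(m)
for i in range(1,n):
    if s[i,4]>25: print(s[i,4],c[i]+[430,200])
E
```

```text
748 [590.81417112 340.80748663]
```

>>> {"name": "servo_tool", "arguments": {
  "increments": [
    [[7, -1.5, 10, 0, 0], [7, -3, 20, 0, 0], [7, -3, 25, 0, 0], [7, -3, 25, 0, 0], [7, -3, 25, 0, 0]]
  ]
}}

```text
t: 17.2
tool_pos: [0.5307, 0.0575, 0.1797]
tool_rot: [3.139, -0.113, -0.006]
contact_force: [1.5, -0.6, 0.7]
opening: 0.0699
grip_force: 0.0
```

>>> {"name": "servo_tool", "arguments": {
  "increments": [
    [[7, -4.9, 26.2, 0, 7.4], [7, -4.9, 26.2, 0, 7.4], [7, -4.9, 26.2, 0, 7.4], [7, -4.9, 26.2, 0, 7.4], [7, -4.9, 26.2, 0, 7.4]]
  ]
}}

```text
t: 17.7
tool_pos: [0.467, -0.1838, 0.1799]
tool_rot: [-3.124, 0.316, 0.004]
contact_force: [0.6, -0.5, 0.5]
opening: 0.0699
grip_force: 0.0
```

>>> {"name": "servo_tool", "arguments": {
  "increments": [
    [[7, 0, 0, 0, 0], [7, 0, 0, 0, 0], [7, 0, 0, 0, 0]]
  ]
}}

```text
t: 18.0
tool_pos: [0.4685, -0.1815, 0.1807]
tool_rot: [-3.124, 0.315, 0.003]
contact_force: [0.3, 0.2, -0.1]
opening: 0.0701
grip_force: 0.0
```

```bash
python3 - <<'E'
from h import *
to([.4679,-.199,.038],-11.6)
E
```

```text
shift [ 0.32  1.75 14.26] turn 0.1 | now [ 0.4685 -0.1815  0.1807] yaw -11.5 tilt -1.0 q6 1.25 open 0.0701 F [ 0.3  0.2 -0.1] grip 0.0 t 18.0
```

>>> {"name": "servo_tool", "arguments": {
  "increments": [
    [[7, 0.3, 1.75, 4, 0], [7, 0.3, 1.75, 8, 0], [7, 0.3, 1.75, 12, 0], [7, 0.3, 1.75, 13, 0], [7, 0.3, 1.75, 13, 0]]
  ]
}}

```text
t: 18.5
tool_pos: [0.4672, -0.1982, 0.05]
tool_rot: [-3.124, 0.313, 0.007]
contact_force: [-0.4, -0.1, -0.4]
opening: 0.0697
grip_force: 0.0
```

>>> {"name": "servo_tool", "arguments": {
  "increments": [
    [[7, 0, 0, 0, 0], [7, 0, 0, 0, 0]]
  ]
}}

```text
t: 18.7
tool_pos: [0.4703, -0.201, 0.0547]
tool_rot: [3.124, -0.315, 0.007]
contact_force: [0.9, -0.0, 0.5]
opening: 0.07
grip_force: 0.0
```

```bash
python3 - <<'E'
from h import *
to([.4679,-.199,.038],-11.6)
E
```

```text
shift [-0.28 -0.15  1.67] turn 0.1 | now [ 0.4703 -0.201   0.0547] yaw -11.5 tilt -1.0 q6 1.22 open 0.07 F [ 0.9 -0.   0.5] grip 0.0 t 18.7
```

>>> {"name": "servo_tool", "arguments": {
  "increments": [
    [[7, -0.2, -0.1, 1.6, 0], [7, -0.2, -0.1, 1.6, 0], [0, -0.2, -0.1, 1.6, 0], [0, -0.2, -0.1, 1.6, 0], [0, -0.2, -0.1, 1.6, 0]]
  ],
  "newtons": 70
}}

```text
t: 19.2
tool_pos: [0.4677, -0.1997, 0.0377]
tool_rot: [3.124, -0.317, 0.004]
contact_force: [0.5, 0.7, 8.8]
opening: 0.0365
grip_force: 73.0
```

>>> {"name": "servo_tool", "arguments": {
  "increments": [
    [[0, 0, 0, 0, 0], [0, 0, 0, -3, 0], [0, 0, 0, -7, 0], [0, 0, 0, -11, 0], [0, 0, 0, -14, 0]]
  ]
}}

```text
t: 19.7
tool_pos: [0.4667, -0.1991, 0.1781]
tool_rot: [3.125, -0.316, 0.002]
contact_force: [0.5, -1.0, -2.4]
opening: 0.0364
grip_force: 71.4
```

```bash
python3 - <<'E'
from h import *
to([.5788,.2368,.18],-4.2)
E
```

```text
shift [  2.25 -44.95  -0.22] turn -7.4 | now [ 0.4667 -0.1991  0.1781] yaw -11.6 tilt -1.0 q6 1.22 open 0.0364 F [ 0.5 -1.  -2.4] grip 71.4 t 19.7
```

>>> {"name": "servo_tool", "arguments": {
  "increments": [
    [[0, 0.2, -4, 0, 0], [0, 0.4, -8, 0, 0], [0, 0.6, -12, 0, 0], [0, 0.8, -16, 0, 0], [0, 1, -20, 0, 0]]
  ]
}}

```text
t: 20.2
tool_pos: [0.516, -0.0034, 0.1752]
tool_rot: [3.126, -0.317, -0.002]
contact_force: [1.2, -0.1, -1.8]
opening: 0.0365
grip_force: 71.4
```

>>> {"name": "servo_tool", "arguments": {
  "increments": [
    [[0, 0.2, -5, 0, -2], [0, 0.4, -10, 0, -4], [0, 0.8, -15, 0, -6], [0, 1.2, -20, 0, -7.4], [0, 1.2, -24.9, 0, -7.4]]
  ]
}}

```text
t: 20.7
tool_pos: [0.578, 0.2384, 0.175]
tool_rot: [3.139, -0.113, -0.002]
contact_force: [1.2, -1.0, -3.0]
opening: 0.0366
grip_force: 71.4
```

>>> {"name": "servo_tool", "arguments": {
  "increments": [
    [[0, 0, 0, 2, 0], [0, 0, 0, 5, 0], [0, 0, 0, 7, 0], [0, 0, 0, 7, 0], [0, 0, 0, 7, 0]]
  ]
}}

```text
t: 21.2
tool_pos: [0.5776, 0.2363, 0.1053]
tool_rot: [3.139, -0.114, -0.003]
contact_force: [0.2, 0.6, -1.7]
opening: 0.0365
grip_force: 71.6
```

```bash
python3 - <<'E'
from h import *
to([.5788,.2368,.042],-4.2)
E
```

```text
shift [ 0.13 -0.06  6.33] turn 0.0 | now [0.5776 0.2363 0.1053] yaw -4.2 tilt -1.0 q6 1.91 open 0.0365 F [ 0.2  0.6 -1.7] grip 71.6 t 21.2
```

>>> {"name": "servo_tool", "arguments": {
  "increments": [
    [[0, 0.1, -0.1, 3, 0], [0, 0.1, -0.1, 5, 0], [0, 0.1, -0.1, 5.7, 0], [0, 0.1, -0.1, 6, 0], [0, 0.1, -0.1, 6.2, 0]]
  ]
}}

```text
t: 21.7
tool_pos: [0.5804, 0.2377, 0.0457]
tool_rot: [-3.139, 0.114, -0.004]
contact_force: [0.7, -0.3, -2.6]
opening: 0.0364
grip_force: 71.6
```

>>> {"name": "servo_tool", "arguments": {
  "increments": [
    [[0, 0, 0.1, 0.2, 0], [0, 0, 0.1, 0.35, 0], [5.2, 0, 0.1, 0.35, 0], [5.2, 0, 0.1, 0.35, 0], [5.2, 0, 0.1, 0.2, 0]]
  ]
}}

```text
t: 22.2
tool_pos: [0.5796, 0.2366, 0.0427]
tool_rot: [-3.139, 0.114, -0.002]
contact_force: [-0.3, 0.4, -0.7]
opening: 0.0521
grip_force: 0.0
```

>>> {"name": "servo_tool", "arguments": {
  "increments": [
    [[5.2, 0, 0, -2, 0], [5.2, 0, 0, -6, 0], [7, 0, 0, -10, 0], [7, 0, 0, -14, 0], [7, 0, 0, -14, 0]]
  ]
}}

```text
t: 22.7
tool_pos: [0.5833, 0.2377, 0.1911]
tool_rot: [-3.135, 0.114, -0.022]
contact_force: [0.6, -0.3, 0.4]
opening: 0.0698
grip_force: 0.0
```

```bash
python3 - <<'E'
from h import *
i,K,C=cam('top');save('pics/t3.png',i,1.42)
a,b=[cv2.imread(f'pics/{n}.png',0)[200:400,430:645].astype(int) for n in('t2','t3')]
m=(abs(a-b)>40).astype('uint8');n,_,s,c=cv2.connectedComponentsWithStats(m)
for i in range(1,n):
    if s[i,4]>25: print(s[i,4],c[i]+[430,200])
to([.5899,-.3055,.18],5.2)
E
```

```text
418 [536.14354067 319.45933014]
216 [526.53703704 361.93055556]
shift [ 4.75 54.07  0.62] turn -9.4 | now [0.5817 0.2372 0.1875] yaw -4.2 tilt -1.0 q6 1.91 open 0.0698 F [-0.1 -0.2 -0.6] grip 0.0 t 22.8
```

>>> {"name": "servo_tool", "arguments": {
  "increments": [
    [[7, 2, 25, 0, 0], [7, 2, 25, 0, 0], [7, 2, 25, 0, 0], [7, 2, 25, 0, 0], [7, 2, 25, 0, 0]]
  ]
}}

```text
t: 23.25
tool_pos: [0.5798, -0.0153, 0.1805]
tool_rot: [-3.139, 0.114, 0.003]
contact_force: [0.9, 0.2, 0.1]
opening: 0.07
grip_force: 0.0
```

>>> {"name": "servo_tool", "arguments": {
  "increments": [
    [[7, 2.7, 29, 0, -4], [7, 2.7, 29, 0, -9.4], [7, 2.7, 29, 0, -9.4], [7, 2.7, 29, 0, -9.4], [7, 2.7, 29, 0, -9.4]]
  ]
}}

```text
t: 23.75
tool_pos: [0.585, -0.2652, 0.1804]
tool_rot: [-3.137, -0.143, 0.003]
contact_force: [0.8, 0.5, 0.2]
opening: 0.0701
grip_force: 0.0
```

>>> {"name": "servo_tool", "arguments": {
  "increments": [
    [[7, 0, 0, 3, 0], [7, 0, 0, 6, 0], [7, 0, 0, 6, 0], [7, 0, 0, 6, 0], [7, 0, 0, 6, 0]]
  ]
}}

```text
t: 24.25
tool_pos: [0.5868, -0.2636, 0.1236]
tool_rot: [3.137, 0.144, 0.003]
contact_force: [-0.5, -0.6, 1.0]
opening: 0.0703
grip_force: 0.0
```

```bash
python3 - <<'E'
from h import *
to([.5899,-.3055,.038],5.2)
E
```

```text
shift [-0.09  4.19  8.56] turn 0.1 | now [ 0.5868 -0.2636  0.1236] yaw 5.3 tilt -1.0 q6 0.94 open 0.0703 F [-0.5 -0.6  1. ] grip 0.0 t 24.2
```

>>> {"name": "servo_tool", "arguments": {
  "increments": [
    [[7, -0.1, 4.2, 1, 0], [7, -0.1, 4.2, 4, 0], [7, -0.1, 4.2, 7, 0], [7, -0.1, 4.2, 7, 0], [7, -0.1, 4.2, 7, 0]]
  ]
}}

```text
t: 24.75
tool_pos: [0.5894, -0.3054, 0.0533]
tool_rot: [3.138, 0.144, 0.001]
contact_force: [1.0, -0.4, 0.1]
opening: 0.0702
grip_force: 0.0
```

>>> {"name": "servo_tool", "arguments": {
  "increments": [
    [[7, 0, 0, 0, 0], [7, 0, 0, 0, 0]]
  ]
}}

```text
t: 24.95
tool_pos: [0.5904, -0.3061, 0.0549]
tool_rot: [3.136, 0.144, 0.006]
contact_force: [-0.1, 0.2, 0.3]
opening: 0.0699
grip_force: 0.0
```

```bash
python3 - <<'E'
from h import *
to([.5899,-.3055,.038],5.2)
E
```

```text
shift [-0.05 -0.07  1.69] turn 0.1 | now [ 0.5904 -0.3061  0.0549] yaw 5.3 tilt -1.0 q6 0.89 open 0.0699 F [-0.1  0.2  0.3] grip 0.0 t 24.9
```

>>> {"name": "servo_tool", "arguments": {
  "increments": [
    [[7, 0, 0, 1.6, 0], [7, 0, 0, 1.6, 0], [0, 0, 0, 1.6, 0], [0, 0, 0, 1.6, 0], [0, 0, 0, 1.6, 0]]
  ],
  "newtons": 70
}}

```text
t: 25.45
tool_pos: [0.5891, -0.3057, 0.0366]
tool_rot: [3.138, 0.143, 0.001]
contact_force: [0.4, 0.1, -2.6]
opening: 0.0365
grip_force: 72.1
```

>>> {"name": "servo_tool", "arguments": {
  "increments": [
    [[0, 0, 0, 0, 0], [0, 0, 0, -3, 0], [0, 0, 0, -7, 0], [0, 0, 0, -11, 0], [0, 0, 0, -14, 0]]
  ]
}}

```text
t: 25.95
tool_pos: [0.589, -0.3056, 0.1782]
tool_rot: [3.138, 0.143, 0.002]
contact_force: [0.6, -0.1, -3.0]
opening: 0.0366
grip_force: 72.3
```

```bash
python3 - <<'E'
from h import *
to([.5738,.1689,.18],-4.2)
E
```

```text
shift [  2.81 -47.39  -0.22] turn 9.4 | now [ 0.589  -0.3056  0.1782] yaw 5.2 tilt -1.0 q6 0.89 open 0.0366 F [ 0.6 -0.1 -3. ] grip 72.3 t 25.9
```

>>> {"name": "servo_tool", "arguments": {
  "increments": [
    [[0, 0.2, -4.5, 0, 0], [0, 0.4, -9, 0, 0], [0, 0.7, -14, 0, 0], [0, 1, -19, 0, 0], [0, 1.3, -23.5, 0, 0]]
  ]
}}

```text
t: 26.45
tool_pos: [0.5792, -0.0679, 0.1751]
tool_rot: [-3.138, -0.143, 0.002]
contact_force: [0.8, 0.5, -2.8]
opening: 0.0365
grip_force: 72.3
```

>>> {"name": "servo_tool", "arguments": {
  "increments": [
    [[0, 0.3, -5, 0, 2], [0, 0.6, -10, 0, 4], [0, 1, -15, 0, 7], [0, 1.5, -20, 0, 9.4], [0, 1.5, -23.9, 0, 9.4]]
  ]
}}

```text
t: 26.95
tool_pos: [0.5726, 0.1718, 0.1753]
tool_rot: [-3.139, 0.113, 0.001]
contact_force: [0.7, -0.4, -2.3]
opening: 0.0368
grip_force: 72.3
```

>>> {"name": "servo_tool", "arguments": {
  "increments": [
    [[0, 0, 0, 2, 0], [0, 0, 0, 5, 0], [0, 0, 0, 7, 0], [0, 0, 0, 7, 0], [0, 0, 0, 7, 0]]
  ]
}}

```text
t: 27.45
tool_pos: [0.573, 0.1691, 0.1055]
tool_rot: [3.139, -0.114, -0.002]
contact_force: [0.5, -0.8, -3.1]
opening: 0.0368
grip_force: 72.2
```

```bash
python3 - <<'E'
from h import *
to([.5738,.1689,.042],-4.2)
E
```

```text
shift [0.09 0.01 6.35] turn 0.0 | now [0.573  0.1691 0.1055] yaw -4.2 tilt -1.0 q6 1.81 open 0.0368 F [ 0.5 -0.8 -3.1] grip 72.2 t 27.4
```

>>> {"name": "servo_tool", "arguments": {
  "increments": [
    [[0, 0.1, 0, 3, 0], [0, 0.1, 0, 5, 0], [0, 0.1, 0, 5.7, 0], [0, 0.1, 0, 6, 0], [0, 0.1, 0, 6.2, 0]]
  ]
}}

```text
t: 27.95
tool_pos: [0.5757, 0.1692, 0.0456]
tool_rot: [-3.139, 0.114, -0.004]
contact_force: [0.2, -0.4, -3.7]
opening: 0.0364
grip_force: 72.3
```

>>> {"name": "servo_tool", "arguments": {
  "increments": [
    [[0, 0, 0, 0.2, 0], [0, 0, 0, 0.4, 0], [5.2, 0, 0, 0.4, 0], [5.2, 0, 0, 0.4, 0], [5.2, 0, 0, 0.2, 0]]
  ]
}}

```text
t: 28.45
tool_pos: [0.5748, 0.1692, 0.0426]
tool_rot: [-3.139, 0.114, -0.001]
contact_force: [-0.2, 0.1, -0.4]
opening: 0.0521
grip_force: 0.0
```

>>> {"name": "servo_tool", "arguments": {
  "increments": [
    [[5.2, 0, 0, -2, 0], [5.2, 0, 0, -6, 0], [7, 0, 0, -10, 0], [7, 0, 0, -14, 0], [7, 0, 0, -14, 0]]
  ]
}}

```text
t: 28.95
tool_pos: [0.5787, 0.1698, 0.1909]
tool_rot: [-3.137, 0.114, -0.022]
contact_force: [1.3, 0.7, 0.6]
opening: 0.0699
grip_force: 0.0
```

```bash
python3 - <<'E'
from h import *
i,K,C=cam('top');save('pics/t4.png',i,1.42)
a,b=[cv2.imread(f'pics/{n}.png',0)[200:400,430:645].astype(int) for n in('t3','t4')]
m=(abs(a-b)>40).astype('uint8');n,_,s,c=cv2.connectedComponentsWithStats(m)
for i in range(1,n):
    if s[i,4]>25: print(s[i,4],c[i]+[430,200])
to([.56,.099,.1],-2)
i,K,C=cam('wrist');save('pics/w6.png',i,1.42);np.savez('w6.npz',K=K,C=C)
E
```

```text
398 [591.8241206 249.3919598]
492 [597.93292683 271.88211382]
226 [596.         292.08849558]
shift [-1.27  7.18  8.7 ] turn -2.2 | now [0.577  0.1696 0.1873] yaw -4.2 tilt -1.0 q6 1.81 open 0.07 F [ 0.8 -0.3 -0.9] grip 0.0 t 29.0
```

View pics/w6.png

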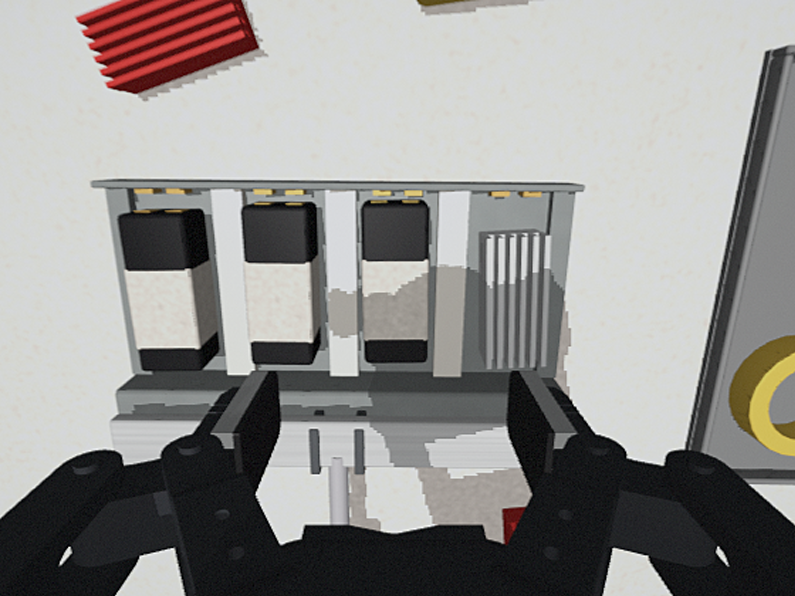

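Three packs are lying flat in bays 1–3. The load's top corners are at (483,235), (545,233), (549,366) and (486,367).

```bash
python3 - <<'E'
from h import *
f=np.load('w6.npz');P=np.array([ray(f['K'],f['C'],(u/1.42,v/1.42),.037) for u,v in[(483,235),(545,233),(549,366),(486,367)]])
c=P.mean(0);a=P[:2].mean(0)-P[2:].mean(0);yw=np.degrees(np.arctan2(a[1],a[0]));print(P.round(4),c.round(4),yw,np.linalg.norm(a))
to([c[0],c[1],.039],yw)
E
```

```text
[[0.602  0.118  0.037 ]
 [0.6006 0.0832 0.037 ]
 [0.5192 0.0798 0.037 ]
 [0.5213 0.118  0.037 ]] [0.5608 0.0997 0.037 ] 1.2121894087543936 0.08107952996980015
shift [-1.02  7.06 14.52] turn -5.4 | now [0.5755 0.1693 0.1843] yaw -4.2 tilt -1.0 q6 1.81 open 0.0699 F [-0.6  0.4 -0.6] grip 0.0 t 29.1
```

>>> {"name": "servo_tool", "arguments": {
  "increments": [
    [[5.2, -1, 7.1, 2, -2], [5.2, -1, 7.1, 5, -2.2], [5.2, -1, 7.1, 9, -2.2], [5.2, -1, 7.1, 9, -2.2], [5.2, -1, 7.1, 9, -2.2]]
  ]
}}

```text
t: 29.55
tool_pos: [0.558, 0.099, 0.0904]
tool_rot: [3.141, -0.054, -0.006]
contact_force: [0.4, -0.2, -0.0]
opening: 0.052
grip_force: 0.0
```

>>> {"name": "servo_tool", "arguments": {
  "increments": [
    [[5.2, 0, 0, 0, 0], [5.2, 0, 0, 0, 0]]
  ]
}}

```text
t: 29.75
tool_pos: [0.561, 0.0996, 0.0945]
tool_rot: [-3.141, 0.053, -0.006]
contact_force: [-0.4, -0.1, 0.5]
opening: 0.0521
grip_force: 0.0
```

```bash
python3 - <<'E'
from h import *
to([.5605,.099,.039],-2)
E
```

```text
shift [-0.07  0.06  5.55] turn 0.1 | now [0.561  0.0996 0.0945] yaw -1.9 tilt -1.0 q6 1.65 open 0.0521 F [-0.4 -0.1  0.5] grip 0.0 t 29.8
```

>>> {"name": "servo_tool", "arguments": {
  "increments": [
    [[5.2, 0, 0.05, 3, 0], [5.2, 0, 0.05, 5, 0], [5.2, 0, 0.05, 5.4, 0], [5.2, 0, 0.05, 5.4, 0], [0, 0, 0.05, 5.4, 0]]
  ]
}}

```text
t: 30.25
tool_pos: [0.5607, 0.0987, 0.0399]
tool_rot: [-3.141, 0.053, -0.005]
contact_force: [-0.3, 0.2, 0.9]
opening: 0.0386
grip_force: 0.0
```

>>> {"name": "servo_tool", "arguments": {
  "increments": [
    [[0, 0, 0, 0, 0], [0, 0, 0, 0, 0], [0, 0, 0, -4, 0], [0, 0, 0, -9, 0], [0, 0, 0, -14, 0]]
  ]
}}

```text
t: 30.75
tool_pos: [0.5582, 0.0985, 0.1785]
tool_rot: [3.141, -0.054, -0.004]
contact_force: [2.1, -0.0, -2.7]
opening: 0.0342
grip_force: 71.9
```

```bash
python3 - <<'E'
from h import *
to([.46,-.27,.18],-4.2)
E
```

```text
shift [-8.54 37.16 -0.12] turn 2.2 | now [0.5582 0.0985 0.1785] yaw -2.0 tilt -1.0 q6 1.65 open 0.0342 F [ 2.1 -0.  -2.7] grip 71.9 t 30.8
```

>>> {"name": "servo_tool", "arguments": {
  "increments": [
    [[0, -1, 4, 0, 0], [0, -2, 8, 0, 0], [0, -3, 12, 0, 0], [0, -4, 16, 0, 0], [0, -5, 20, 0, 0]]
  ]
}}

```text
t: 31.25
tool_pos: [0.5015, -0.1009, 0.1779]
tool_rot: [-3.141, 0.053, -0.0]
contact_force: [1.3, -1.6, -2.3]
opening: 0.0344
grip_force: 71.9
```

>>> {"name": "servo_tool", "arguments": {
  "increments": [
    [[0, -1, 4, 0, 1], [0, -2, 8, 0, 2], [0, -3, 12, 0, 2.2], [0, -3.5, 16, 0, 2.2], [0, -3.5, 17.2, 0, 2.2]]
  ]
}}

```text
t: 31.75
tool_pos: [0.4604, -0.2734, 0.178]
tool_rot: [3.138, -0.12, -0.0]
contact_force: [-0.0, 0.6, -1.4]
opening: 0.0343
grip_force: 71.9
```

>>> {"name": "servo_tool", "arguments": {
  "increments": [
    [[0, 0, 0, 3, 0], [0, 0, 0, 7, 0], [0, 0, 0, 11, 0], [0, 0, 0, 12, 0], [0, 0, 0, 12, 0]]
  ]
}}

```text
t: 32.25
tool_pos: [0.4603, -0.2688, 0.056]
tool_rot: [-3.136, 0.113, 0.006]
contact_force: [0.2, 0.9, -1.5]
opening: 0.0345
grip_force: 71.9
```

```bash
python3 - <<'E'
from h import *
to([.46,-.27,.037],-4.2)
E
```

```text
shift [-0.02  0.13  1.9 ] turn 0.1 | now [ 0.4603 -0.2688  0.056 ] yaw -4.1 tilt -1.0 q6 0.97 open 0.0345 F [ 0.2  0.9 -1.5] grip 71.9 t 32.2
```

>>> {"name": "servo_tool", "arguments": {
  "increments": [
    [[0, 0, 0, 1, 0], [0, 0, 0, 1.6, 0], [0, 0, 0, 1.9, 0], [0, 0, 0, 2, 0], [5.5, 0, 0, 2, 0]]
  ]
}}

```text
t: 32.75
tool_pos: [0.462, -0.2707, 0.0386]
tool_rot: [3.139, -0.114, 0.001]
contact_force: [0.4, 1.1, 0.7]
opening: 0.0476
grip_force: 0.0
```

>>> {"name": "servo_tool", "arguments": {
  "increments": [
    [[5.5, 0, 0, 0, 0], [5.5, 0, 0, -3, 0], [5.5, 0, 0, -8, 0], [7, 0, 0, -13, 0], [7, 0, 0, -18, 0]]
  ]
}}

```text
t: 33.25
tool_pos: [0.4615, -0.2703, 0.2206]
tool_rot: [3.139, -0.114, 0.002]
contact_force: [1.0, -0.9, 0.3]
opening: 0.0701
grip_force: 0.0
```

```bash
python3 - <<'E'
from h import *
to([.5958,-.2181,.18],-28.7)
i,K,C=cam('wrist');save('pics/w7.png',i,1.42);np.savez('w7.npz',K=K,C=C)
E
```

```text
shift [13.01 -6.19  4.07] turn 24.5 | now [ 0.4615 -0.2703  0.2206] yaw -4.2 tilt -1.0 q6 0.97 open 0.0701 F [ 1.  -0.9  0.3] grip 0.0 t 33.2
```

View pics/w7.png

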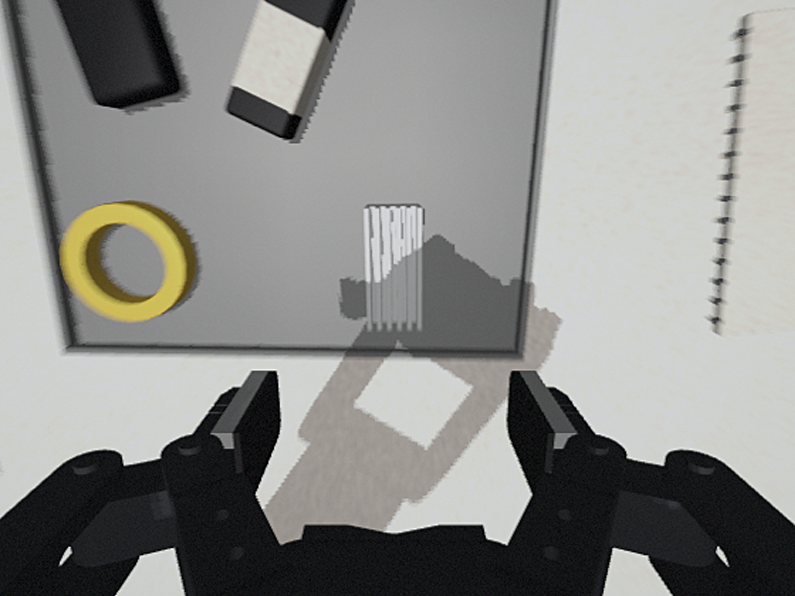

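The load is flat inside the bin, at about (393,268), and pack A's near corners are at (228,107) and (296,140).

>>> {"name": "servo_tool", "arguments": {
  "increments": [
    [[7, 13, -6.2, 4, 8], [7, 13, -6.2, 4, 16], [7, 13, -6.2, 4, 24.5], [7, 13, -6.2, 4, 24.5], [7, 13, -6.2, 4, 24.5]]
  ]
}}

```text
t: 33.8
tool_pos: [0.5961, -0.2174, 0.177]
tool_rot: [-3.045, 0.774, 0.003]
contact_force: [-0.1, 0.3, 0.6]
opening: 0.07
grip_force: 0.0
```

>>> {"name": "servo_tool", "arguments": {
  "increments": [
    [[7, 0, 0, 3, 0], [7, 0, 0, 7, 0], [7, 0, 0, 11, 0], [7, 0, 0, 11, 0], [7, 0, 0, 11, 0]]
  ]
}}

```text
t: 34.3
tool_pos: [0.5952, -0.2186, 0.0689]
tool_rot: [3.043, -0.779, 0.0]
contact_force: [0.4, -0.6, 1.2]
opening: 0.0701
grip_force: 0.0
```

```bash
python3 - <<'E'
from h import *
f=np.load('w7.npz')
a,b=[ray(f['K'],f['C'],(u/1.42,v/1.42),.039) for u,v in[(228,107),(296,140)]]
print('near end',(a+b)/2,'pred',np.array([.5958,-.2181])-.0475*np.array([np.cos(np.radians(28.7)),-np.sin(np.radians(28.7))]))
to([.5958,-.2181,.038],-28.7)
E
```

```text
near end [ 0.55532507 -0.19933171  0.039     ] pred [ 0.55413556 -0.19528938]
shift [ 0.03 -0.08  3.09] turn -0.0 | now [ 0.5952 -0.2186  0.0689] yaw -28.7 tilt -1.0 q6 1.6 open 0.0701 F [ 0.4 -0.6  1.2] grip 0.0 t 34.3
```

>>> {"name": "servo_tool", "arguments": {
  "increments": [
    [[7, 0, 0, 2, 0], [7, 0, 0, 2.9, 0], [7, 0, 0, 2.9, 0], [0, 0, 0, 2.9, 0], [0, 0, 0, 2.9, 0]]
  ],
  "newtons": 70
}}

```text
t: 34.8
tool_pos: [0.5966, -0.2185, 0.0407]
tool_rot: [3.043, -0.777, 0.004]
contact_force: [0.1, -0.5, 0.3]
opening: 0.0416
grip_force: 0.0
```

>>> {"name": "servo_tool", "arguments": {
  "increments": [
    [[0, 0, 0, 0, 0], [0, 0, 0, 0, 0], [0, 0, 0, -4, 0], [0, 0, 0, -9, 0], [0, 0, 0, -14, 0]]
  ]
}}

```text
t: 35.3
tool_pos: [0.5946, -0.2173, 0.1788]
tool_rot: [-3.043, 0.777, 0.005]
contact_force: [0.6, -0.5, -2.6]
opening: 0.0364
grip_force: 72.5
```

```bash
python3 - <<'E'
from h import *
to([.5688,.1011,.18],-4.2)
E
```

```text
shift [-17.53 -26.71  -0.06] turn -24.5 | now [ 0.5946 -0.2173  0.1788] yaw -28.7 tilt -1.0 q6 1.6 open 0.0364 F [ 0.6 -0.5 -2.6] grip 72.5 t 35.3
```

>>> {"name": "servo_tool", "arguments": {
  "increments": [
    [[0, -2, -3, 0, 0], [0, -4, -6, 0, 0], [0, -6, -9, 0, 0], [0, -8, -12, 0, 0], [0, -10, -15, 0, 0]]
  ]
}}

```text
t: 35.8
tool_pos: [0.579, -0.0369, 0.1782]
tool_rot: [3.044, -0.778, -0.002]
contact_force: [-0.5, -0.5, -2.0]
opening: 0.0366
grip_force: 72.6
```

>>> {"name": "servo_tool", "arguments": {
  "increments": [
    [[0, -2, -3, 0, -6], [0, -4, -6, 0, -12], [0, -6, -9, 0, -18], [0, -7.5, -11.7, 0, -24.5], [0, -7.5, -11.7, 0, -24.5]]
  ]
}}

```text
t: 36.3
tool_pos: [0.5692, 0.1035, 0.1782]
tool_rot: [-3.139, 0.105, 0.002]
contact_force: [-0.3, -0.1, -2.0]
opening: 0.0363
grip_force: 72.6
```

>>> {"name": "servo_tool", "arguments": {
  "increments": [
    [[0, 0, 0, 2, 0], [0, 0, 0, 5, 0], [0, 0, 0, 7, 0], [0, 0, 0, 7, 0], [0, 0, 0, 7, 0]]
  ]
}}

```text
t: 36.8
tool_pos: [0.57, 0.0998, 0.1087]
tool_rot: [3.139, -0.116, -0.002]
contact_force: [0.6, -0.4, -2.3]
opening: 0.0364
grip_force: 72.5
```

```bash
python3 - <<'E'
from h import *
to([.5688,.1011,.042],-4.2)
i,K,C=cam('wrist');save('pics/w8.png',i,1.42)
E
```

```text
shift [-0.12 -0.13  6.67] turn -0.0 | now [0.57   0.0998 0.1087] yaw -4.2 tilt -1.0 q6 1.69 open 0.0364 F [ 0.6 -0.4 -2.3] grip 72.5 t 36.8
```

View pics/w8.png

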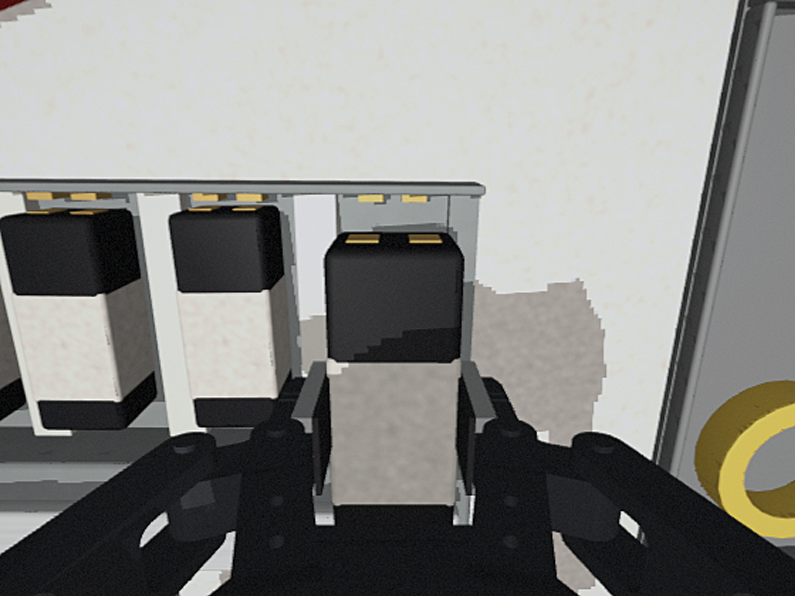

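The pack is held straight over bay 0.

>>> {"name": "servo_tool", "arguments": {
  "increments": [
    [[0, -0.1, -0.1, 3, 0], [0, -0.1, -0.1, 5, 0], [0, -0.1, -0.1, 5.8, 0], [0, -0.1, -0.1, 6.1, 0], [0, -0.1, -0.1, 6.3, 0]]
  ]
}}

```text
t: 37.35
tool_pos: [0.5706, 0.1013, 0.0474]
tool_rot: [-3.139, 0.114, -0.004]
contact_force: [0.8, 0.4, -2.1]
opening: 0.036
grip_force: 72.6
```

>>> {"name": "servo_tool", "arguments": {
  "increments": [
    [[0, 0, 0, 0.2, 0], [0, 0, 0, 0.4, 0], [5.2, 0, 0, 0.4, 0], [5.2, 0, 0, 0.4, 0], [5.2, 0, 0, 0.2, 0]]
  ]
}}

```text
t: 37.85
tool_pos: [0.5694, 0.1013, 0.0442]
tool_rot: [-3.139, 0.114, -0.0]
contact_force: [-0.4, 0.5, 0.3]
opening: 0.0518
grip_force: 0.0
```

>>> {"name": "servo_tool", "arguments": {
  "increments": [
    [[5.2, 0, 0, -2, 0], [5.2, 0, 0, -6, 0], [7, 0, 0, -11, 0], [8.5, 0, 0, -16, 0], [8.5, 0, 0, -20, 0]]
  ]
}}

```text
t: 38.35
tool_pos: [0.5699, 0.1014, 0.2478]
tool_rot: [-3.139, 0.114, -0.006]
contact_force: [1.0, -0.6, 0.2]
opening: 0.0851
grip_force: 0.0
```

>>> {"name": "servo_tool", "arguments": {
  "increments": [
    [[8.5, -3, -4, 0, 0], [8.5, -6, -8, 0, 0], [8.5, -9, -10, 0, 0], [8.5, -9, -10, 0, 0], [8.5, -9, -10, 0, 0]]
  ]
}}

```text
t: 38.85
tool_pos: [0.4866, 0.208, 0.2443]
tool_rot: [3.139, -0.112, 0.002]
contact_force: [0.4, -0.8, -1.0]
opening: 0.0848
grip_force: 0.0
```

```bash
python3 - <<'E'
from h import *
to([.378,.2177,.058],-4.2)
i,K,C=cam('wrist');save('pics/w9.png',i,1.42);np.savez('w9.npz',K=K,C=C)
E
```

```text
shift [-10.92  -0.2   18.62] turn 0.1 | now [0.4866 0.208  0.2443] yaw -4.1 tilt -1.0 q6 1.91 open 0.0848 F [ 0.4 -0.8 -1. ] grip 0.0 t 38.9
```

View pics/w9.png

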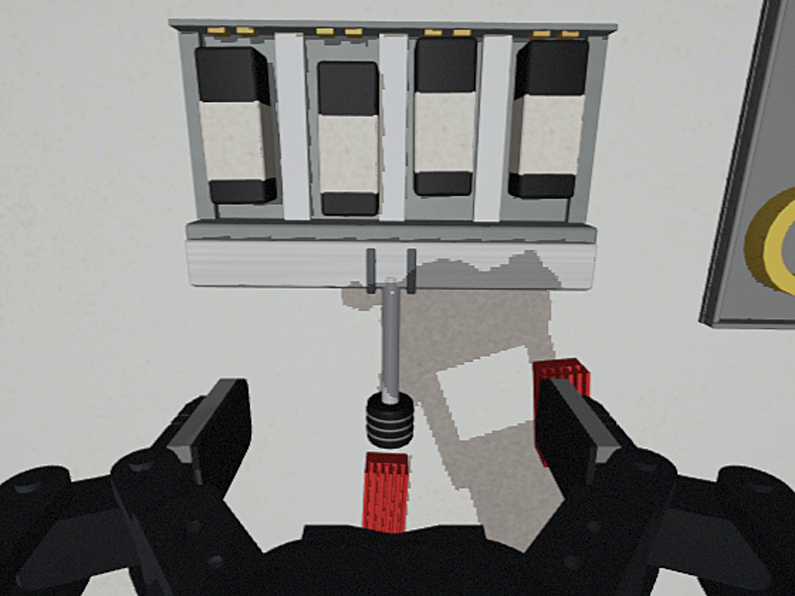

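All four packs are in their bays, and the bay 2 pack has slid slightly forward but is still inside. The knob is still out, at (390,420).

>>> {"name": "servo_tool", "arguments": {
  "increments": [
    [[7, -4, 0, 2, 0], [7, -8, -0.1, 6, 0], [7, -11.1, -0.2, 10, 0], [7, -11.1, -0.2, 14, 0], [7, -11.1, -0.2, 14, 0]]
  ]
}}

```text
t: 39.4
tool_pos: [0.3714, 0.2153, 0.0976]
tool_rot: [3.134, -0.115, -0.019]
contact_force: [-0.9, -0.9, -1.0]
opening: 0.0701
grip_force: 0.0
```

>>> {"name": "servo_tool", "arguments": {
  "increments": [
    [[7, 0, 0, 0, 0], [7, 0, 0, 0, 0]]
  ]
}}

```text
t: 39.6
tool_pos: [0.3791, 0.218, 0.1071]
tool_rot: [-3.138, 0.116, -0.007]
contact_force: [0.5, -0.3, 0.6]
opening: 0.0703
grip_force: 0.0
```

```bash
python3 - <<'E'
from h import *
to([.376,.2183,.057],-4.2)
E
```

```text
shift [-0.34 -0.    5.01] turn -0.0 | now [0.3791 0.218  0.1071] yaw -4.2 tilt -1.0 q6 2.0 open 0.0703 F [ 0.5 -0.3  0.6] grip 0.0 t 39.6
```

>>> {"name": "servo_tool", "arguments": {
  "increments": [
    [[7, -0.2, 0, 2, 0], [7, -0.2, 0, 4.6, 0], [7, -0.2, 0, 4.6, 0], [7, -0.2, 0, 4.6, 0], [0, -0.2, 0, 4.6, 0]]
  ]
}}

```text
t: 40.1
tool_pos: [0.3763, 0.2184, 0.0605]
tool_rot: [-3.138, 0.115, -0.006]
contact_force: [0.0, 1.2, 0.3]
opening: 0.0568
grip_force: 0.0
```

>>> {"name": "servo_tool", "arguments": {
  "increments": [
    [[0, 0, 0, 0, 0], [0, 0, 0, 0, 0], [0, 0, 0, 0, 0], [0, 0, 0, 0, 0], [0, 0, 0, 0, 0]]
  ]
}}

```text
t: 40.6
tool_pos: [0.3755, 0.2186, 0.06]
tool_rot: [-3.137, 0.115, -0.004]
contact_force: [-1.9, 0.7, 6.0]
opening: 0.0318
grip_force: 68.9
```

>>> {"name": "servo_tool", "arguments": {
  "increments": [
    [[0, 1, 0, 0, 0], [0, 2, 0, 0, 0], [0, 3, 0, 0, 0], [0, 4, 0, 0, 0], [0, 4.4, 0, 0, 0]]
  ]
}}

```text
t: 41.1
tool_pos: [0.4156, 0.2154, 0.0598]
tool_rot: [-3.139, 0.116, 0.019]
contact_force: [-29.2, 1.3, 31.6]
opening: 0.032
grip_force: 71.7
```

>>> {"name": "servo_tool", "arguments": {
  "increments": [
    [[0, 0, 0, 0, 0], [0, 0, 0, 0, 0], [0, 0, 0, 0, 0]]
  ]
}}

```text
t: 41.4
tool_pos: [0.4155, 0.2154, 0.0598]
tool_rot: [-3.139, 0.115, 0.015]
contact_force: [-19.0, -0.6, 22.4]
opening: 0.0325
grip_force: 70.9
```

Home, 40 mm of travel to the stop. Releasing the knob and retreating.

>>> {"name": "servo_tool", "arguments": {
  "increments": [
    [[8.5, -0.2, 0, 0, 0], [8.5, -0.2, 0, 0, 0], [8.5, -0.2, 0, 0, 0], [8.5, -0.2, 0, 0, 0], [8.5, -0.2, 0, -4, 0]]
  ]
}}

```text
t: 41.9
tool_pos: [0.4118, 0.2131, 0.0926]
tool_rot: [3.135, -0.114, -0.019]
contact_force: [0.4, 0.1, 0.2]
opening: 0.0851
grip_force: 0.0
```

>>> {"name": "servo_tool", "arguments": {
  "increments": [
    [[8.5, 0, 0, -5, 0], [8.5, 0, 0, -10, 0], [8.5, 3, 0, -15, 0], [8.5, 6, 0, -20, 0], [8.5, 6, 0, -24, 0]]
  ]
}}

```text
t: 42.4
tool_pos: [0.4763, 0.2098, 0.3337]
tool_rot: [3.139, -0.116, -0.002]
contact_force: [0.3, 0.6, 0.6]
opening: 0.0848
grip_force: 0.0
```

>>> {"name": "servo_tool", "arguments": {
  "increments": [
    [[8.5, 0, 0, 0, 0], [8.5, 0, 0, 0, 0], [8.5, 0, 0, 0, 0]]
  ]
}}

```text
t: 42.7
tool_pos: [0.4746, 0.2102, 0.3313]
tool_rot: [3.139, -0.114, -0.004]
contact_force: [0.4, 0.4, -0.3]
opening: 0.0849
grip_force: 0.0
```

```bash
python3 - <<'E'
from h import *
i,K,C=cam('wrist');save('pics/w10.png',i,1.42)
i,K,C=cam('scene');save('pics/s2.png',i,1.42)
E
```

```text
(no output)
```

View pics/w10.png

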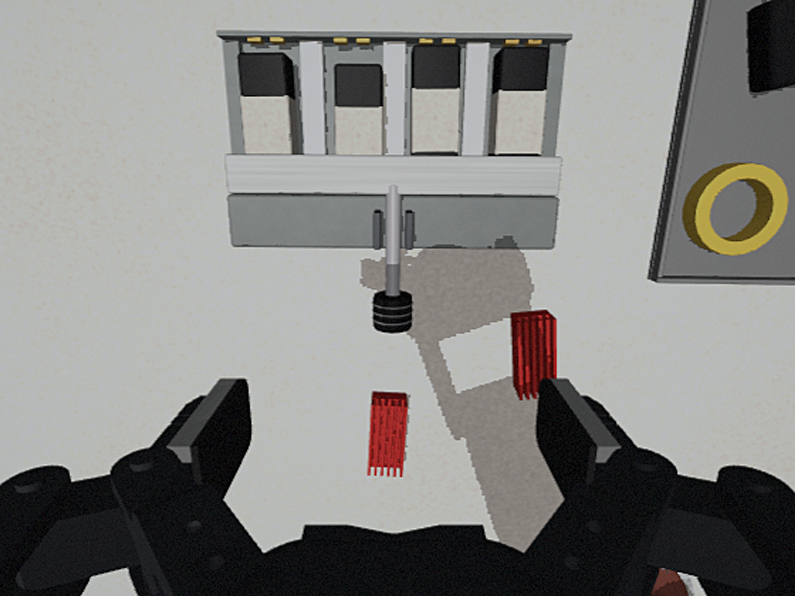

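View pics/s2.png

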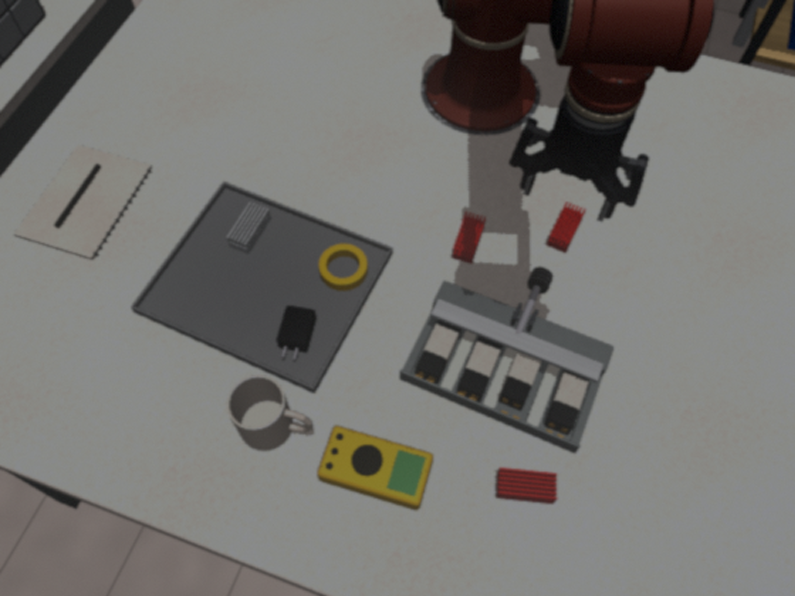

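Both views show the job done. The bar is over the front ends of all four packs and the knob is home at (392,312). The load, tape and adapter are in the bin, and the mug and meter have not moved.

```bash
python3 -c "
from station import ctrl
print(ctrl.finish_job())"
```

```text
the job is handed in; nothing more can be done
None
```

The job is handed in at about 43 s of the 210 s limit: the one dummy load is in the bin, all four packs lie flat in the dock, the knob is pushed home over them, and the tape, adapter, multimeter and mug were left in place.

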